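# Close down the phone repair bench

### The arm

A 7-joint arm with a two-finger parallel gripper is mounted at the origin on the work surface. World frame = base frame: x ahead of the robot, y to its left, z up, the work surface at z = 0. Lengths are in mm, angles in rad, forces in N, time in s.
With the tool pointing down it reaches from about 425 to 950 mm from the base axis. Payload 4.7 kg.
Tool frame: the origin (TCP) lies between the finger pads; the fingertips stand robot.tip_extent ahead of it and the grasp point (between the pads) lies 8 mm behind it (robot.tip_extent is the distance from the TCP to the fingertips, in mm); z points along the fingers, y is the direction in which the jaws open and shut (so a half turn about z gives the same grasp; the last joint's range is limited). The gripper opens to 87 mm and grips with 3 to 60 N. Pads are 19 mm wide; open, the fingers measure 117 mm over their backs; the gripper's body (75 mm by 190 mm) begins 51 mm behind the grasp point.
Start: joints at [1.252, 0.469, -0.049, 1.532, 0.024, 1.141, -0.082], TCP at [192.935, -646.857, 233.573] pointing down, gripper open.
Joint ranges: [-2.59, 2.59], [-0.33, 1.99], [-1.39, 1.29], [0.1, 2.45], [-1.04, 4.18], [0.21, 1.99], [-2.66, 2.66]. Speed limits (rad/s): [2.57, 2.57, 3.14, 3.14, 3.14, 3.14, 3.14].

### API

Orientations are given as a rotation vector (axis times angle).
In Python, from plant import readout, cams, robot gives the robot as it stands.
- The arm moves only by the tool servo_tool, never from a script. Its argument "motion" is one flat list of numbers, 5 for each row, row after row: the gripper's target within -1 to 1 (shut at 1, half-way at 0, fully open at -1), then the shift along the world's x, y, z as a fraction of full scale, then the turn about the world's z as a fraction of full scale. A call has 1 to 12 rows; each row shifts and turns the pose as measured when the row begins; what a row does not reach is not made up. Full scale, the value 1, is 100 mm for a shift and 90 degrees for a turn. A row lasts 1/10 s, in which the tool goes at most 50 mm and 8.59 degrees, less where a joint would pass 70% of its speed; a pose out of reach is approached as far as the arm can. A call with a number of a shift or a turn outside -1 to 1 is refused whole. A call with a gripper value outside its range is refused whole. The fingers move at their own pace and stop on an object; "force" is the grip in N (left out, the last holds). Time passes only in rows, so rows that do not move let the fingers close. It gives the time, the measured TCP pose, the force and the opening at its end, in the units of the state.
- readout.get_state(): the state, without advancing time (a new reading comes with each control period).
- cams.grab_frame(name): name is "scene" or "top" or "wrist"; returns the picture (420x560x3 uint8, red, green, blue); there is no depth.
- cams.camera_model(name): a dict with "camera_matrix" (3x3 intrinsics, pixels), "R" (3x3) and "t" (3): a world point X has camera coordinates R X + t; the wrist camera has in their place "T_tool_cam" (4x4, takes a point from camera to tool coordinates, whose origin is the TCP and whose axes are the flange's). Camera axes: x right, y down, z forward; pixel columns grow to the right and rows downward; lengths in mm; the calibration is good to about 2 mm. A picture is of the moment at which its call begins: read the wrist's pose just before it. camera_model takes no time and is no camera call.
- robot.job_done(): hands the job in, once; it reports no verdict.
The state is a dict: "time_s": time; "qpos": joint angles; "dq": joint speeds; "effort": joint torques, N m; "ee_pos": TCP position; "ee_rot": TCP orientation; "force": force on the tool from outside, world axes, zero at the start; "ft_torque": the same for the moment, N m; "finger_gap": finger opening in mm.
Only numpy, scipy, OpenCV 4.12 (cv2) and the standard library are available. Lean on these libraries where they do the work, as an engineer would, in place of code of your own. Each camera call takes 0.05 s, during which the arm holds its last target. There are 200 camera calls.

### The job

Close down the repair bench for the night: stand every finished phone from the leaning holder upright on its long edge in a free slot of the black rack, one to a slot and centred along it, and stack all the aluminium tubs mouth down, rim on rim, in one straight tower on the round orange pad, the red-banded tub (tomorrow's first job) on top. Leave the white phone that is already in the rack and everything else on the bench where it is.

Things in the scene. Friction and masses are not known exactly. Their poses are not given: they have to be found in the camera images.
- rack: fixed black rack, 212 x 125 mm; origin: middle of underside. Four slots along its y at x = -69, -23, 23, 69 mm; slot floor 6 mm up. Two comb bars at y = -45 and 45 mm (20 mm wide, free between): slot 12 mm wide up to 26 mm above the bench, then flared at 45 degrees to tooth tips 43 mm up. A phone in a slot has its centre 40 mm above the bench.
- holder: fixed pale acrylic holder, 236 x 176 mm; origin: middle of underside. Three slots along its y: a phone in one leans 0.35 rad back towards the holder's -x, long edge down, its centre at x = -70, 0, 70 mm and 45, 58, 71 mm up. Prongs at y = -45 and 45 mm (20 mm wide) reach 42 mm up its back and 30 mm up its front (5 mm loose); end stops at y = 83 mm. The middle 70 mm is free.
- phone0: loose phone with red back, 9 x 140 x 68 mm, 0.17 kg. Origin: its centre. Own x: through its thickness (9 mm), y: along its length (140 mm), z: along its 68 mm width, up when on its long edge. Starts leaning in the holder's slot at x = -70 mm; may be absent. Its upper long edge is free to be pinched at the middle.
- phone1: loose phone with green back, 9 x 140 x 68 mm, 0.17 kg. Origin: its centre. Own x: through its thickness (9 mm), y: along its length (140 mm), z: along its 68 mm width, up when on its long edge. Starts leaning in the holder's slot at x = 0 mm; may be absent. Its upper long edge is free to be pinched at the middle.
- phone2: loose phone with yellow back, 9 x 140 x 68 mm, 0.17 kg. Origin: its centre. Own x: through its thickness (9 mm), y: along its length (140 mm), z: along its 68 mm width, up when on its long edge. Starts leaning in the holder's slot at x = +70 mm; may be absent. Its upper long edge is free to be pinched at the middle.
- parked0: loose white phone, same size and axes as the others, already standing in the rack slot at x = -69 mm; to be left there. Of parked0 and parked1 exactly one is present, so three slots are free.
- parked1: loose white phone, same size and axes as the others, already standing in the rack slot at x = +69 mm; to be left there. Of parked0 and parked1 exactly one is present, so three slots are free.
- red_tub: loose aluminium tub with a red band and a red disc on its closed end, mouth down, about 70 g; always there. 62 mm across, 50 mm high, wall 3 mm. Origin: centre of its mouth at the rim; z points to the closed end (up). The closed end has a raised step 7 mm high (49 mm across for 2 mm, then coned to 39 mm): the next rim drops around it onto the flat shoulder, 50 mm above the rim below, with 3 mm play all round.
- tub0: loose aluminium tub with a blue band, mouth down, about 70 g; may be absent. 62 mm across, 50 mm high, wall 3 mm. Origin: centre of its mouth at the rim; z points to the closed end (up). The closed end has a raised step 7 mm high (49 mm across for 2 mm, then coned to 39 mm): the next rim drops around it onto the flat shoulder, 50 mm above the rim below, with 3 mm play all round.
- tub1: loose aluminium tub with a blue band, mouth down, about 70 g; may be absent. 62 mm across, 50 mm high, wall 3 mm. Origin: centre of its mouth at the rim; z points to the closed end (up). The closed end has a raised step 7 mm high (49 mm across for 2 mm, then coned to 39 mm): the next rim drops around it onto the flat shoulder, 50 mm above the rim below, with 3 mm play all round.
- tub2: loose aluminium tub with a blue band, mouth down, about 70 g; may be absent. 62 mm across, 50 mm high, wall 3 mm. Origin: centre of its mouth at the rim; z points to the closed end (up). The closed end has a raised step 7 mm high (49 mm across for 2 mm, then coned to 39 mm): the next rim drops around it onto the flat shoulder, 50 mm above the rim below, with 3 mm play all round.
- tub3: loose aluminium tub with a blue band, mouth down, about 70 g; may be absent. 62 mm across, 50 mm high, wall 3 mm. Origin: centre of its mouth at the rim; z points to the closed end (up). The closed end has a raised step 7 mm high (49 mm across for 2 mm, then coned to 39 mm): the next rim drops around it onto the flat shoulder, 50 mm above the rim below, with 3 mm play all round.
- pad: fixed round orange silicone pad, 92 mm across, 6 mm thick, the place for the tower of tubs. Origin: centre of its underside; its top is 6 mm above the bench.
- puller: loose suction-cup screen puller, 48 mm across, 41 mm tall; bystander. Origin: centre of its underside.
- driver: loose screwdriver lying on the mat, about 150 mm long along its own x; bystander.
- brush: loose brush lying at the far side, about 160 mm long along its own x; bystander.
- flux: loose amber bottle, 52 mm across, 120 mm tall, upright; bystander. Origin: centre of its underside.
- alcohol: loose clear bottle, 64 mm across, 160 mm tall, upright; bystander. Origin: centre of its underside.

How it is judged (in metres and radians):
At the end, for the whole second after the job is handed in: Every tub is mouth down in one tower on the pad, the red one on top (each within 20 mm of its centre, level within 0.05 rad); every coloured phone stands on its long edge on a slot floor (upright within 0.22 rad, in line within 0.12, at most 30 mm off the middle). All at rest (horizontal distance between each of red_tub, tub0, tub1, tub2, tub3 and pad below 0.02 m and angle between each of red_tub, tub0, tub1, tub2, tub3's own z axis and vertical below 0.05 rad and linear speed of each of red_tub, tub0, tub1, tub2, tub3, phone0, phone1, phone2 below 0.02 m/s and z of red_tub in the frame of tub0 above 0.03 m and z of red_tub in the frame of tub1 above 0.03 m and z of red_tub in the frame of tub2 above 0.03 m and z of red_tub in the frame of tub3 above 0.03 m and angle between each of phone0, phone1, phone2's own z axis and vertical below 0.22 rad and z of phone0 in the frame of rack between 0.034 and 0.046 m and y of phone0 in the frame of rack between -0.03 and 0.03 m and x of phone0 in the frame of rack between -0.08 and 0.08 m and angle between the y axis of each of phone0, phone1, phone2 and the y axis of rack, either way round below 0.12 rad and z of phone1 in the frame of rack between 0.034 and 0.046 m and y of phone1 in the frame of rack between -0.03 and 0.03 m and x of phone1 in the frame of rack between -0.08 and 0.08 m and z of phone2 in the frame of rack between 0.034 and 0.046 m and y of phone2 in the frame of rack between -0.03 and 0.03 m and x of phone2 in the frame of rack between -0.08 and 0.08 m); the robot touches nothing.
It fails at once if the white phone that already stands in the rack is pushed out of place or tipped ((distance of parked0 from where it was at the start of the episode above 0.025 m or angle between parked0's own z axis and vertical above 0.35 rad) or (distance of parked1 from where it was at the start of the episode above 0.025 m or angle between parked1's own z axis and vertical above 0.35 rad)).
It fails at once if another loose thing on the bench (puller, screwdriver, brush, bottles) is disturbed (distance of any of puller, driver, brush, flux, alcohol from where it was at the start of the episode above 0.03 m or angle between any of flux, alcohol's own z axis and vertical above 0.5 rad).
Of tub0, tub1, tub2, tub3 only 3 to 4 are there at a start; the rules pass over those that are not, and their reading is None.
Of phone0, phone1, phone2 only 2 to 3 are there at a start; the rules pass over those that are not, and their reading is None.
Of parked0, parked1 only 1 to 1 are there at a start; the rules pass over those that are not, and their reading is None.
At some moment in a run one of red_tub may be knocked a few centimetres aside while the robot is not near it.
It also fails if it takes over 208 s, if anything falls off the work surface, if the arm or the gripper's body presses on something with over 40 N, if the wrist force passes 120 N, or if a joint passes its speed limit or range.

## Working session

There is one attempt and no reset: what is moved stays moved. The work goes in short steps, Python scripts to look and compute and a tool call to move; the robot and the scene stay as the last step left them, time stands still between calls to the robot, and variables do not carry over. Pictures are saved under pics/ and viewed, about 12 in all and at most 16, crops included, and the job is handed in when it is done.

Besides the shell and the picture viewer there is one more tool, called after "Call:" in YAML: its name, and indented under it one key for each argument. servo_tool: Moves the arm, as the interface text tells. Its arguments: {"type":"object","properties":{"motion":{"type":"array","items":{"type":"number"}},"force":{"type":"number"}},"required":["motion"]}

```bash
mkdir -p pics
cat > h.py <<'E'
import numpy as np, cv2
from plant import readout, cams, robot
def snap(n,f):
    im=cams.grab_frame(n); cv2.imwrite('pics/'+f+'.png',im[:,:,::-1]); return im
def ray(n,u,v,z):
    m=cams.camera_model(n); K=np.array(m['camera_matrix']); 
    if n=='wrist':
        from scipy.spatial.transform import Rotation as Ro
        s=readout.get_state(); R0=Ro.from_rotvec(s['ee_rot']).as_matrix(); T=np.array(m['T_tool_cam'])
        R=(R0@T[:3,:3]).T; c=R0@T[:3,3]+np.array(s['ee_pos'])
    else:
        R=np.array(m['R']); c=-R.T@np.array(m['t'])
    d=R.T@np.linalg.inv(K)@np.array([u,v,1.]); return c+d*(z-c[2])/d[2]
def proj(n,X):
    m=cams.camera_model(n); p=np.array(m['camera_matrix'])@(np.array(m['R'])@np.array(X,float)+np.array(m['t'])); return p[:2]/p[2]
E
python3 - <<'E'
from h import *
a=snap('top','top0'); b=snap('scene','scene0')
s=readout.get_state(); print({k:np.round(v,3) for k,v in s.items()}, robot.tip_extent)
for n in('top','scene'):
    m=cams.camera_model(n);print(n,np.round(m['camera_matrix'],1).tolist(),np.round(-np.array(m['R']).T@m['t']),np.round(m['R'],2).tolist())
print(cams.camera_model('wrist'))
E
```

```text
{'time_s': np.float64(0.1), 'qpos': array([ 1.252,  0.469, -0.049,  1.534,  0.024,  1.141, -0.082]), 'dq': array([-0.001, -0.002,  0.   , -0.003, -0.   ,  0.   , -0.   ]), 'effort': array([ 0.0000e+00, -5.0917e+01, -8.2000e-02, -2.3683e+01, -6.2000e-02,
        3.4000e-02,  0.0000e+00]), 'ee_pos': array([ 192.767, -646.347,  232.587]), 'ee_rot': array([-3.107e+00, -4.530e-01,  1.000e-03]), 'force': array([0.008, 0.684, 0.386]), 'ft_torque': array([ 0.027,  0.018, -0.026]), 'finger_gap': np.float64(86.938)} 11.0
top [[492.6, 0.0, 292.8], [0.0, 492.6, 205.0], [0.0, 0.0, 1.0]] [ 373.   27. 1215.] [[-0.02, -1.0, 0.03], [-0.98, 0.01, -0.19], [0.19, -0.03, -0.98]]
scene [[425.7, 0.0, 276.6], [0.0, 425.7, 208.1], [0.0, 0.0, 1.0]] [1028. -262.  855.] [[0.53, 0.85, 0.0], [0.72, -0.45, -0.53], [-0.44, 0.28, -0.85]]
{'camera_matrix': array([[360.67952591,   0.        , 274.52186234],
       [  0.        , 360.67952591, 214.61579929],
       [  0.        ,   0.        ,   1.        ]]), 'T_tool_cam': array([[-6.62925224e-04, -9.69885831e-01, -2.43559101e-01,
         6.54723824e+01],
       [ 9.99999381e-01, -4.25442055e-04, -1.02765445e-03,
        -1.20830921e+00],
       [ 8.93087201e-04, -2.43559632e-01,  9.69885513e-01,
        -1.51266515e+02],
       [ 0.00000000e+00,  0.00000000e+00,  0.00000000e+00,
         1.00000000e+00]])}
```

View pics/top0.png

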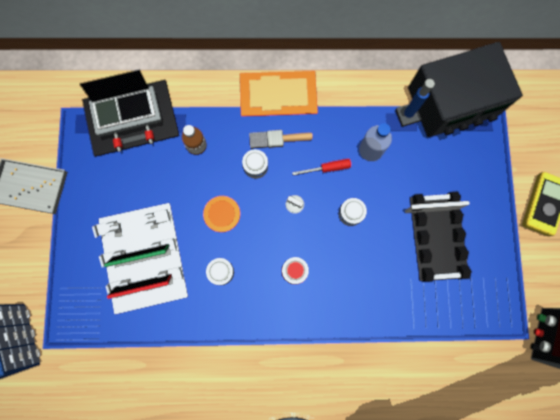

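View pics/scene0.png

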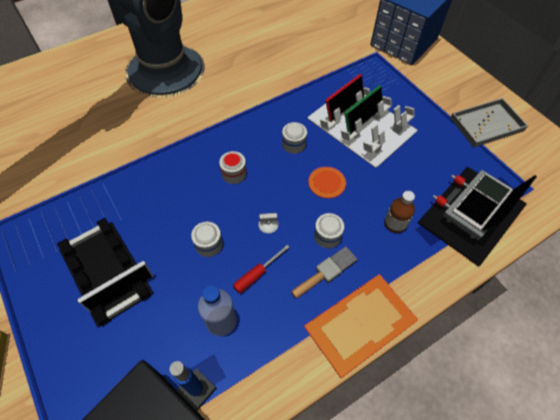

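The top view shows red and green phones in the holder, with red at about (140,285) and green at (135,255). It also shows the white phone in the rack's far slot near (440,205). Three blue tubs are at (255,162), (352,210) and (219,271), the red tub is at (295,270) and the pad is at (221,213).

```bash
cat >> h.py <<'E'
def cyl(n,c,r,h,z0=0):
    t=np.linspace(0,2*np.pi,40); P=[[c[0]+r*np.cos(a),c[1]+r*np.sin(a),z] for a in t for z in((z0,z0+h) if h else (z0,))]
    return cv2.convexHull(np.float32([proj(n,p) for p in P]))
def nonblue(im):
    i=im.astype(int); return ((i[...,2]-i[...,0]<45)).astype(np.uint8)
def loc(n,im,u,v,r=31,h=50,z0=0):
    m=nonblue(im); k,l,st,ce=cv2.connectedComponentsWithStats(m); i=l[v,u]
    t=ce[i]; c=ray(n,t[0],t[1],z0+h/2)[:2]
    for _ in range(6):
        H=cyl(n,c,r,h,z0); M=cv2.moments(H); g=np.array([M['m10'],M['m01']])/M['m00']
        c=c+(ray(n,*t,z0+h/2)-ray(n,*g,z0+h/2))[:2]
    return np.round(c,1), int(st[i][4]), int(M['m00'])
E
python3 - <<'E'
from h import *
a=cv2.imread('pics/top0.png')[:,:,::-1]; b=cv2.imread('pics/scene0.png')[:,:,::-1]
T={'A':(255,162),'B':(352,210),'C':(219,271),'R':(295,270)}
S={'A':(329,228),'B':(206,238),'C':(294,135),'R':(233,165)}
for k in T: print(k,loc('top',a,*T[k]),loc('scene',b,*S[k]))
print('pad',loc('top',a,221,213,46,6),loc('scene',b,327,181,46,6))
x=a[195:320,90:190]; y=a[185:290,400:475]
X=cv2.resize(x,None,fx=4,fy=4,interpolation=cv2.INTER_CUBIC);Y=cv2.resize(y,None,fx=4,fy=4,interpolation=cv2.INTER_CUBIC)
o=np.zeros((500,700,3),np.uint8);o[:,:400]=X;o[:420,400:]=Y
cv2.imwrite('pics/c1.png',o[:,:,::-1])
x=b[65:170,300:425]; y=b[210:330,50:160]
X=cv2.resize(x,None,fx=3.2,fy=3.2,interpolation=cv2.INTER_CUBIC);Y=cv2.resize(y,None,fx=3.2,fy=3.2,interpolation=cv2.INTER_CUBIC)
o=np.zeros((400,800,3),np.uint8);o[:X.shape[0],:400]=X;o[:Y.shape[0],400:400+Y.shape[1]]=Y
cv2.imwrite('pics/c2.png',o[:,:,::-1])
E
```

```text
A (array([706.8,  80.3]), 557, 604) (array([706.7,  80.8]), 826, 848)
B (array([ 582.5, -157.9]), 563, 604) (array([ 582. , -157.2]), 861, 874)
C (array([441.1, 164.4]), 559, 605) (array([440.8, 164.9]), 654, 669)Traceback (most recent call last):
  File "<stdin>", line 5, in <module>
  File "h.py", line 25, in loc
    H=cyl(n,c,r,h,z0); M=cv2.moments(H); g=np.array([M['m10'],M['m01']])/M['m00']
  File "h.py", line 18, in cyl
    return cv2.convexHull(np.float32([proj(n,p) for p in P]))
                                      ~~~~^^^^^
  File "h.py", line 15, in proj
    m=cams.camera_model(n); p=np.array(m['camera_matrix'])@(np.array(m['R'])@np.array(X,float)+np.array(m['t'])); return p[:2]/p[2]
ValueError: time passes only in moves, steps and waits
```

```bash
sed -i 's/cams.camera_model(n)/cm(n)/' h.py
cat >> h.py <<'E'
from functools import lru_cache
@lru_cache(None)
def cm(n): return cams.camera_model(n)
E
python3 - <<'E'
from h import *
a=cv2.imread('pics/top0.png')[:,:,::-1]; b=cv2.imread('pics/scene0.png')[:,:,::-1]
T={'A':(255,162),'B':(352,210),'C':(219,271),'R':(295,270)}
S={'A':(329,228),'B':(206,238),'C':(294,135),'R':(233,165)}
for k in 'R': print(k,loc('top',a,*T[k]),loc('scene',b,*S[k]))
print('pad',loc('top',a,221,213,46,6),loc('scene',b,327,181,46,6))
x=a[195:320,90:190]; y=a[185:290,400:475]
X=cv2.resize(x,None,fx=4,fy=4,interpolation=cv2.INTER_CUBIC);Y=cv2.resize(y,None,fx=4,fy=4,interpolation=cv2.INTER_CUBIC)
o=np.zeros((500,700,3),np.uint8);o[:,:400]=X;o[:420,400:]=Y
cv2.imwrite('pics/c1.png',o[:,:,::-1])
E
```

```text
R (array([440.2, -13.7]), 546, 564) (array([440.6, -13.3]), 720, 728)
pad (array([585.6, 164.9]), 1105, 1076) (array([586.1, 165.8]), 994, 960)
```

View pics/c1.png

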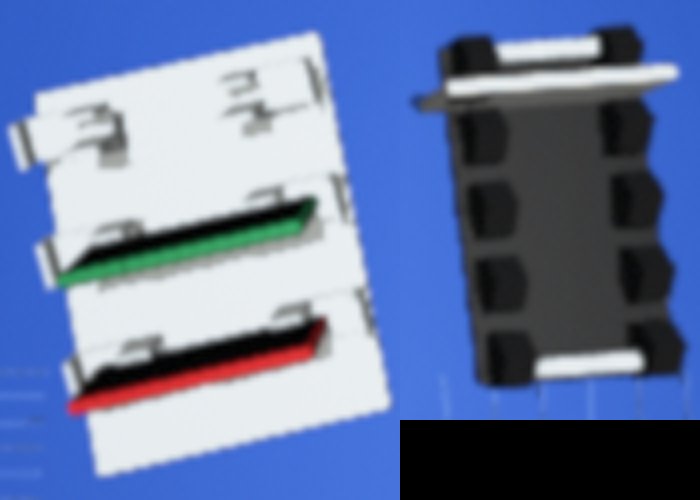

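Run:
```python
from h import *
f=lambda u,v,z,ox=90,oy=195:ray('top',ox+u/4-.4,oy+v/4-.4,z)[:2]
C=[f(*p,4) for p in((318,33),(37,95),(98,476),(390,408))]
print(np.round(C,1)); c=np.mean(C,0)
for i,j in((0,1),(3,2),(2,1),(3,0)): d=C[j]-C[i]; print(np.round(np.hypot(*d),1),np.round(np.degrees(np.arctan2(d[1],d[0])),1))
print('holder c',np.round(c,1))
for nm,p,q in(('green',(62,282),(318,222)),('red',(72,408),(318,345))):
    pass
g=lambda u,v,z:f(u-400,v,z,400,185)
P,Q=g(448,87,74),g(680,72,74); d=P-Q;print('white',P.round(1),Q.round(1),((P+Q)/2).round(1),np.hypot(*d).round(1),np.degrees(np.arctan2(d[1],d[0])).round(1))
B=[g(547,48,10),g(589,363,10)];d=B[0]-B[1];print('bars',np.round(B,1),np.mean(B,0).round(1),np.hypot(*d).round(1),np.degrees(np.arctan2(d[1],d[0])).round(1))
```

```text
[[613.6 294.7]
 [576.5 465.3]
 [346.4 416.4]
 [383.4 244.7]]
174.6 102.3
175.6 102.1
235.2 12.0
235.6 12.2
holder c [480.  355.2]
white [ 585.1 -293.3] [ 592.7 -433.5] [ 588.9 -363.4] 140.4 93.1
bars [[ 621.3 -375.7]
 [ 424.2 -387.5]] [ 522.8 -381.6] 197.5 3.4
```

Call:
servo_tool:
  motion: [-1, 0.37, 0.3, 0.02, 0, -1, 0.37, 0.3, 0.02, 0, -1, 0.37, 0.3, 0.02, 0, -1, 0.37, 0.3, 0.02, 0, -1, 0.37, 0.3, 0.02, 0, -1, 0.37, 0.3, 0.02, 0, -1, 0.37, 0.3, 0.02, 0, -1, 0.37, 0.3, 0.02, 0, -1, 0.37, 0.3, 0.02, 0, -1, 0, 0, 0, 0, -1, 0, 0, 0, 0]
  force: 20

```text
time_s: 1.2
ee_pos: [530.3, -360.8, 245.2]
ee_rot: [-3.1, -0.444, 0.012]
force: [-0.7, -0.3, -0.9]
finger_gap: 87.0
```

Run:
```python
from h import *
s=readout.get_state(); print(s['time_s'],np.round(s['ee_pos'],1),np.round(s['ee_rot'],3),np.round(s['qpos'],2))
w=snap('wrist','w0');
```

```text
1.2 [ 530.3 -360.8  245.2] [-3.1   -0.444  0.012] [ 0.66  0.42 -0.18  1.59  0.08  1.15 -0.82]
```

View pics/w0.png

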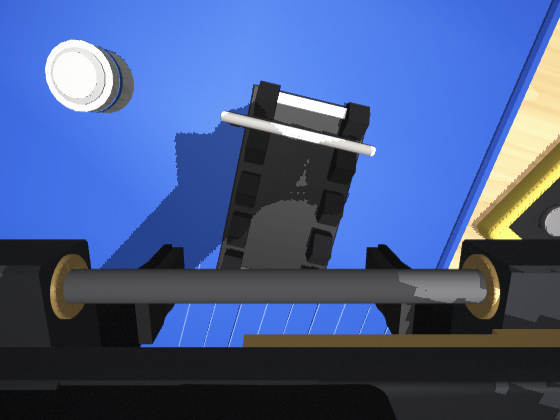

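```bash
python3 - <<'E'
from h import *
for n,p,q,z in(('phone',(223,117),(374,151),73),('bar',(277,97),(347,113),10),('bar43',(277,97),(347,113),40),('teeth',(249,187),(330,205),43),('teeth0',(267,96),(357,115),43)):
    P,Q=ray('wrist',*p,z)[:2],ray('wrist',*q,z)[:2]; d=P-Q
    print(n,P.round(1),Q.round(1),((P+Q)/2).round(1),np.hypot(*d).round(1),np.degrees(np.arctan2(d[1],d[0])).round(1))
E
python3 - <<'E'
import cv2;a=cv2.imread('pics/w0.png')[70:290,190:410];cv2.imwrite('pics/w0c.png',cv2.resize(a,None,fx=2.7,fy=2.7,interpolation=cv2.INTER_CUBIC))
E
```

```text
phone [ 585.1 -293.5] [ 594.4 -428.7] [ 589.8 -361.1] 135.5 94.0
bar [ 617.8 -332.2] [ 622.9 -405.7] [ 620.4 -369. ] 73.7 94.0
bar43 [ 616.  -332.9] [ 620.7 -400.8] [ 618.4 -366.9] 68.0 94.0
teeth [ 526.4 -330.4] [ 531.8 -413.1] [ 529.1 -371.7] 82.9 93.7
teeth0 [ 614.1 -323.8] [ 621.4 -409.9] [ 617.7 -366.8] 86.4 94.9
```

View pics/w0c.png

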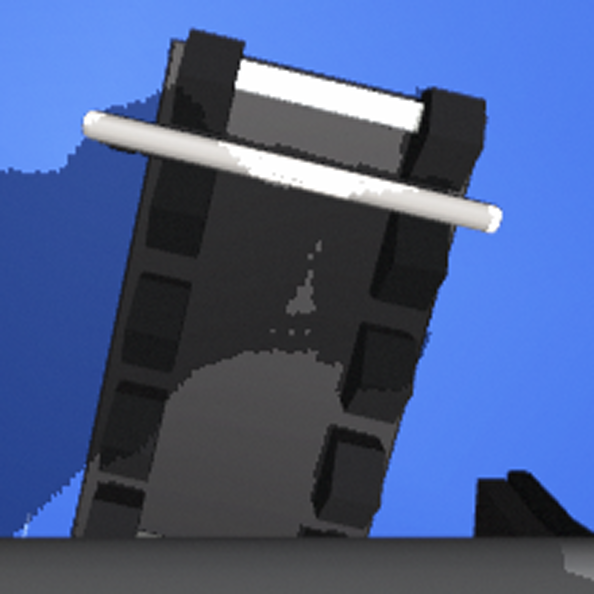

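Call:
servo_tool:
  motion: [-1, 0.11, 0.41, -0.1, 0, -1, 0.11, 0.41, -0.1, 0, -1, 0.11, 0.41, -0.1, 0, -1, 0.1, 0.41, -0.1, 0, -1, 0.1, 0.4, -0.1, 0, -1, 0, 0, -0.4, 0, -1, 0, 0, -0.4, 0, -1, 0, 0, 0, 0]

```text
time_s: 2.05
ee_pos: [577.6, -161.3, 112.0]
ee_rot: [-3.109, -0.41, 0.01]
force: [-0.3, 0.5, -0.1]
finger_gap: 86.5
```

Run:
```python
from h import *
f=lambda u,v,z:ray('top',u/4+400-100-.4,185+v/4-.4,z)[:2]
for z in(40,):
  for p,q in(((493,208),(637,197)),((502,283),(645,271)),((488,135),(627,128))): print(((f(*p,z)+f(*q,z))/2).round(1), (f(*p,z)-f(*q,z)).round(1))
w=snap('wrist','w1')
for c,h in(((377,140),0),): print('alc cap',ray('top',383,131,155).round(),ray('top',193,131,120).round())
```

```text
[ 519.4 -369.9] [-5.6 88.6]
[ 474.3 -371.7] [-6.  87.4]
[ 563.1 -368.5] [-3.3 85.9]
alc cap [ 745. -216.  155.] [760. 219. 120.]
```

Call:
servo_tool:
  motion: [-1, 0.045, 0.04, -0.3, 0, -1, 0, 0, -0.3, 0, -1, 0, 0, -0.25, 0, -1, 0, 0, 0, 0, 1, 0, 0, 0, 0, 1, 0, 0, 0, 0, 1, 0, 0, 0, 0, 1, 0, 0, 0, 0, 1, 0, 0, 0, 0, 1, 0, 0, 0, 0]

```text
time_s: 3.1
ee_pos: [594.3, -170.7, 46.6]
ee_rot: [3.107, 0.385, 0.039]
force: [-0.6, -0.1, -0.2]
finger_gap: 62.5
```

Run:
```python
from h import *
s=readout.get_state(); print({k:np.round(v,3).tolist() for k,v in s.items()})
a=snap('top','t2');b=snap('scene','s2')
o=np.zeros((420,800,3),np.uint8)
o[:,:400]=cv2.resize(a[140:245,300:400],None,fx=4,fy=4);o[:400,400:]=cv2.resize(b[170:270,160:260],None,fx=4,fy=4)
cv2.imwrite('pics/c3.png',o[:,:,::-1])
```

```text
{'time_s': 3.1, 'qpos': [0.357, 0.587, -0.199, 1.839, 0.174, 0.705, -1.264], 'dq': [0.001, -0.005, -0.001, 0.001, 0.001, 0.003, 0.001], 'effort': [0.032, -50.84, -2.195, -17.61, -0.016, -0.153, -0.002], 'ee_pos': [594.322, -170.723, 46.561], 'ee_rot': [3.107, 0.385, 0.039], 'force': [-0.603, -0.13, -0.235], 'ft_torque': [0.003, 0.053, -0.017], 'finger_gap': 62.458}
```

View pics/c3.png

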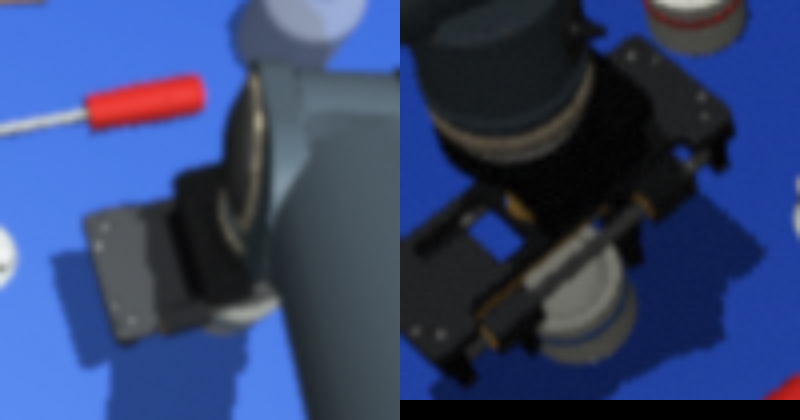

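Call:
servo_tool:
  motion: [-1, 0, 0, 0, 0, -1, 0, 0, 0, 0, -1, 0, 0, 0, 0, -1, 0, 0, 0, 0]

```text
time_s: 3.6
ee_pos: [594.2, -170.4, 46.1]
ee_rot: [3.107, 0.386, 0.038]
force: [-0.5, -0.1, 0.1]
finger_gap: 84.2
```

Call:
servo_tool:
  motion: [-1, 0, 0, -0.1, 0]

```text
time_s: 3.7
ee_pos: [595.4, -170.7, 37.0]
ee_rot: [3.106, 0.385, 0.042]
force: [0.2, 1.1, 0.1]
finger_gap: 85.7
```

Call:
servo_tool:
  motion: [-1, 0, 0, 0, 0]

```text
time_s: 3.8
ee_pos: [594.1, -170.5, 35.3]
ee_rot: [3.107, 0.385, 0.038]
force: [-0.1, 0.6, -0.5]
finger_gap: 86.7
```

Call:
servo_tool:
  motion: [-1, 0, 0, 0, 0]

```text
time_s: 3.9
ee_pos: [594.2, -170.4, 35.0]
ee_rot: [3.107, 0.386, 0.037]
force: [0.2, -0.5, -0.0]
finger_gap: 86.6
```

Run:
```python
from h import *
w=snap('wrist','w3')
b=snap('scene','s3'); a=snap('top','t3')
o=np.zeros((420,700,3),np.uint8); o[:,:560][:]=w; 
o[:140,560:]=b[170:310,160:300]; o[150:290,560:]=a[100:240,280:420]
cv2.imwrite('pics/c4.png',o[:,:,::-1])
```

```text
(no output)
```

View pics/c4.png

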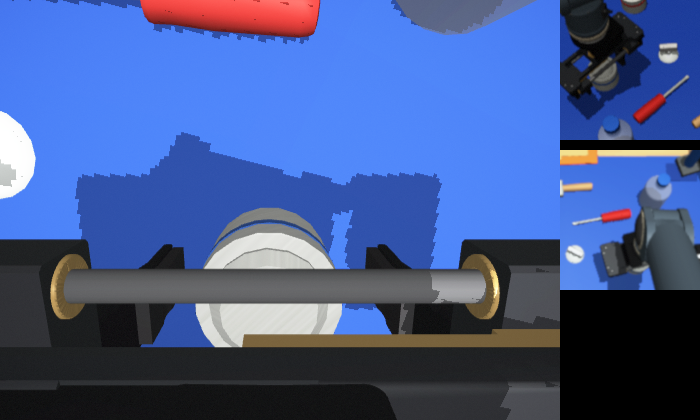

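```bash
cat >> h.py <<'E'
from scipy.spatial.transform import Rotation as Ro
def axes():
    s=readout.get_state(); R=Ro.from_rotvec(s['ee_rot']).as_matrix(); return np.array(s['ee_pos']),R
def intool(X):
    p,R=axes(); return R.T@(np.array(X)-p)
E
python3 - <<'E'
from h import *
p,R=axes(); print(p.round(1),R.round(3).tolist())
c=ray('wrist',269,305,50);t=ray('wrist',269,232,50);l=ray('wrist',196,305,50);r=ray('wrist',342,305,50)
print(c.round(1),t.round(1),l.round(1),r.round(1),'tool',intool(c).round(1),intool(t).round(1))
E
```

```text
[ 594.1 -170.4   35.2] [[0.969, 0.244, 0.025], [0.245, -0.97, -0.007], [0.022, 0.013, -1.0]]
[ 585.5 -168.6   50. ] [ 616.  -161.1   50. ] [ 578.3 -139.2   50. ] [ 592.7 -198.2   50. ] tool [ -7.6  -3.6 -15. ] [ 23.9  -3.5 -14.3]
```

Call:
servo_tool:
  motion: [-1, -0.08, 0.02, 0, 0, -1, 0, 0, -0.05, 0, -1, 0, 0, -0.05, 0, -1, 0, 0, 0, 0]

```text
time_s: 4.45
ee_pos: [585.2, -168.3, 24.8]
ee_rot: [3.107, 0.385, 0.038]
force: [0.4, -0.9, 0.5]
finger_gap: 86.8
```

Call:
servo_tool:
  motion: [1, 0, 0, 0, 0, 1, 0, 0, 0, 0, 1, 0, 0, 0, 0, 1, 0, 0, 0, 0, 1, 0, 0, 0, 0]

```text
time_s: 4.95
ee_pos: [585.6, -168.4, 24.7]
ee_rot: [3.107, 0.385, 0.038]
force: [-0.4, -0.2, -1.0]
finger_gap: 61.9
```

Call:
servo_tool:
  motion: [1, 0, 0, 0.2, 0, 1, 0, 0, 0.2, 0, 1, 0, 0, 0.2, 0]

```text
time_s: 5.25
ee_pos: [582.4, -167.6, 82.6]
ee_rot: [3.11, 0.386, 0.026]
force: [-0.8, 0.3, -1.0]
finger_gap: 61.7
```

Call:
servo_tool:
  motion: [1, 0, 0, 0.2, 0, 1, 0, 0, 0.2, 0, 1, 0, 0, 0.2, 0, 1, 0, 0, 0, 0, 1, 0, 0, 0, 0]

```text
time_s: 5.75
ee_pos: [582.8, -167.7, 146.8]
ee_rot: [3.109, 0.386, 0.031]
force: [-1.0, 0.3, -0.8]
finger_gap: 61.9
```

Call:
servo_tool:
  motion: [1, 0, 0.3, 0, 0, 1, 0, 0.3, 0, 0, 1, 0, 0.3, 0, 0, 1, 0, 0.3, 0, 0, 1, 0, 0.3, 0, 0, 1, 0, 0.3, 0, 0, 1, 0, 0.3, 0, 0, 1, 0, 0.3, 0, 0, 1, 0, 0.3, 0, 0, 1, 0, 0.2, 0, 0, 1, 0, 0.1, 0, 0, 1, 0, 0, 0, 0]

```text
time_s: 6.95
ee_pos: [570.6, 140.3, 128.5]
ee_rot: [3.11, 0.38, -0.014]
force: [0.0, 1.0, -0.5]
finger_gap: 62.0
```

Call:
servo_tool:
  motion: [1, 0.08, 0.13, 0, 0, 1, 0.07, 0.12, 0, 0, 1, 0, 0, 0, 0, 1, 0, 0, -0.15, 0, 1, 0, 0, -0.15, 0, 1, 0, 0, -0.15, 0, 1, 0, 0, -0.15, 0, 1, 0, 0, 0, 0, 1, 0, 0, 0, 0]

```text
time_s: 7.85
ee_pos: [585.7, 158.6, 59.4]
ee_rot: [3.107, 0.365, -0.024]
force: [-0.1, 0.5, -0.1]
finger_gap: 61.9
```

Call:
servo_tool:
  motion: [1, 0, 0.07, 0, 0, 1, 0, 0, -0.1, 0, 1, 0, 0, -0.1, 0, 1, 0, 0, -0.05, 0, 1, 0, 0, 0, 0]

```text
time_s: 8.35
ee_pos: [586.4, 166.3, 33.5]
ee_rot: [3.107, 0.364, -0.021]
force: [-0.2, -0.5, -1.2]
finger_gap: 61.7
```

Lower it the last few millimetres, release, and retreat upwards.

Call:
servo_tool:
  motion: [1, 0, 0, -0.03, 0, 1, 0, 0, -0.01, 0, 0.2, 0, 0, 0, 0, 0, 0, 0, 0, 0, -1, 0, 0, 0, 0, -1, 0, 0, 0, 0, -1, 0, 0, 0, 0, -1, 0, 0, 0, 0]

```text
time_s: 9.15
ee_pos: [587.2, 166.4, 31.2]
ee_rot: [3.107, 0.363, -0.018]
force: [-0.7, 0.7, -0.2]
finger_gap: 83.5
```

Call:
servo_tool:
  motion: [-1, 0, 0, 0.15, 0, -1, 0, 0, 0.15, 0, -1, 0, 0, 0.15, 0, -1, 0, 0, 0.15, 0, -1, 0, 0, 0.15, 0, -1, 0, 0, 0.15, 0, -1, 0, 0, 0, 0]

```text
time_s: 9.85
ee_pos: [588.7, 167.2, 133.3]
ee_rot: [3.109, 0.363, -0.007]
force: [0.3, 0.5, -0.1]
finger_gap: 87.3
```

Call:
servo_tool:
  motion: [-1, 0.15, -0.11, 0, 0, -1, 0.15, -0.11, 0, 0, -1, 0.15, -0.11, 0, 0, -1, 0.15, -0.11, 0, 0, -1, 0.15, -0.11, 0, 0, -1, 0.15, -0.11, 0, 0, -1, 0.15, -0.11, 0, 0, -1, 0.13, -0.1, 0, 0, -1, 0, 0, 0, 0, -1, 0, 0, 0, 0]

```text
time_s: 10.85
ee_pos: [711.7, 72.1, 132.3]
ee_rot: [3.108, 0.36, -0.012]
force: [-0.2, 0.6, -0.1]
finger_gap: 86.8
```

Run:
```python
from h import *
a=snap('top','t4');b=snap('scene','s4');w=snap('wrist','w4')
for n,im in(('top',a),('scene',b)):
  u=proj(n,[586,165,56+0]).astype(int)
  i=im.astype(int); m=((i[...,2]-i[...,0]<45)&~((i[...,0]>150)&(i[...,2]<90))).astype(np.uint8)
  k,l,st,ce=cv2.connectedComponentsWithStats(m); q=l[u[1],u[0]]; t=ce[q]
  c=np.array([586,165.]); 
  for _ in range(5):
    M=cv2.moments(cyl(n,c,31,50,6)); g=[M['m10']/M['m00'],M['m01']/M['m00']]; c=c+(ray(n,*t,31)-ray(n,*g,31))[:2]
  print(n,c.round(1),st[q][4],M['m00'])
p,R=axes();print(p.round(1),R[:,2].round(3))
```

```text
top [584.7 164.9] 828 614.5124595963862
scene [581.6 154.2] 137347 754.9736096556298
[711.4  72.8 132.7] [-0.005 -0.013 -1.   ]
```

Call:
servo_tool:
  motion: [-1, -0.045, 0.08, 0, 0, -1, 0, 0, -0.15, 0, -1, 0, 0, -0.15, 0, -1, 0, 0, -0.15, 0, -1, 0, 0, -0.1, 0, -1, 0, 0, 0, 0]

```text
time_s: 11.6
ee_pos: [703.2, 84.7, 72.0]
ee_rot: [3.108, 0.369, -0.016]
force: [-0.3, -0.4, -0.2]
finger_gap: 87.4
```

Call:
servo_tool:
  motion: [-1, 0.035, -0.04, -0.03, 0, -1, 0, 0, -0.12, 0, -1, 0, 0, -0.12, 0, -1, 0, 0, -0.12, 0, -1, 0, 0, -0.08, 0, -1, 0, 0, 0, 0]

```text
time_s: 12.2
ee_pos: [707.4, 79.3, 20.3]
ee_rot: [3.108, 0.367, -0.016]
force: [-0.3, 0.1, 1.0]
finger_gap: 87.2
```

Call:
servo_tool:
  motion: [-1, 0, 0, 0.04, 0, 1, 0, 0, 0, 0, 1, 0, 0, 0, 0, 1, 0, 0, 0, 0, 1, 0, 0, 0, 0, 1, 0, 0, 0, 0]

```text
time_s: 12.8
ee_pos: [708.6, 79.9, 26.6]
ee_rot: [3.108, 0.368, -0.011]
force: [0.2, -0.5, -1.3]
finger_gap: 62.3
```

Call:
servo_tool:
  motion: [1, 0, 0, 0.15, 0, 1, 0, 0, 0.15, 0, 1, 0, 0, 0.15, 0, 1, 0, 0, 0.15, 0, 1, 0, 0, 0.15, 0, 1, 0, 0, 0.15, 0, 1, 0, 0, 0.15, 0, 1, 0, 0, 0.1, 0, 1, 0, 0, 0, 0]

```text
time_s: 13.7
ee_pos: [709.5, 80.2, 155.4]
ee_rot: [3.109, 0.367, -0.002]
force: [-0.1, -0.4, 0.3]
finger_gap: 62.4
```

Call:
servo_tool:
  motion: [1, -0.15, 0.11, 0, 0, 1, -0.15, 0.11, 0, 0, 1, -0.15, 0.11, 0, 0, 1, -0.15, 0.11, 0, 0, 1, -0.15, 0.11, 0, 0, 1, -0.15, 0.11, 0, 0, 1, -0.15, 0.11, 0, 0, 1, -0.12, 0.08, 0, 0, 1, 0, 0, 0, 0, 1, 0, 0, 0, 0]

```text
time_s: 14.7
ee_pos: [584.9, 165.1, 149.8]
ee_rot: [3.106, 0.364, -0.018]
force: [-0.8, 0.3, -0.5]
finger_gap: 62.5
```

Call:
servo_tool:
  motion: [1, 0.015, 0, -0.12, 0, 1, 0, 0, -0.12, 0, 1, 0, 0, -0.12, 0, 1, 0, 0, -0.12, 0, 1, 0, 0, -0.06, 0, 1, 0, 0, 0, 0, 1, 0, 0, 0, 0]

```text
time_s: 15.4
ee_pos: [588.1, 161.4, 88.3]
ee_rot: [3.105, 0.356, -0.023]
force: [0.9, 0.7, -0.5]
finger_gap: 62.2
```

Run:
```python
from h import *
a=snap('top','t5');b=snap('scene','s5')
o=np.zeros((400,800,3),np.uint8)
o[:,:400]=cv2.resize(a[163:263,170:270],None,fx=4,fy=4,interpolation=2);o[:,400:]=cv2.resize(b[110:210,280:380],None,fx=4,fy=4,interpolation=2)
cv2.imwrite('pics/c5.png',o[:,:,::-1])
```

```text
(no output)
```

View pics/c5.png

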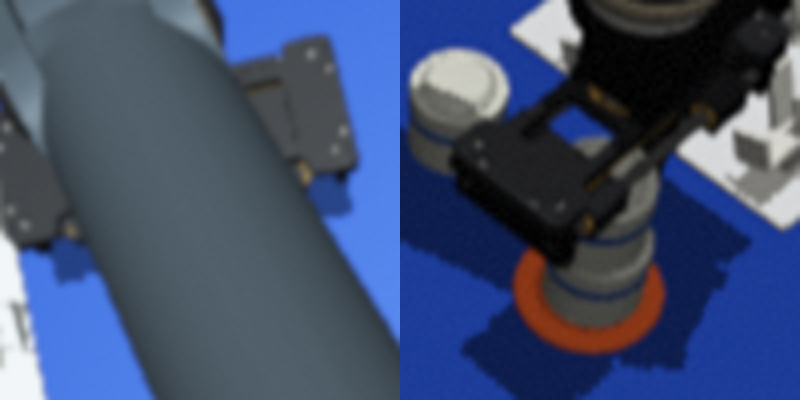

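Call:
servo_tool:
  motion: [1, -0.015, 0.03, 0, 0, 1, 0, 0, 0, 0, 1, 0, 0, -0.03, 0, 1, 0, 0, -0.03, 0, 1, 0, 0, 0, 0]

```text
time_s: 16.0
ee_pos: [587.6, 165.6, 84.4]
ee_rot: [3.106, 0.357, -0.015]
force: [0.3, -0.8, -0.9]
finger_gap: 62.5
```

Call:
servo_tool:
  motion: [1, 0, 0, -0.02, 0, 1, 0, 0, -0.02, 0, 1, 0, 0, 0, 0]

```text
time_s: 16.3
ee_pos: [588.3, 165.9, 82.8]
ee_rot: [3.106, 0.356, -0.013]
force: [0.4, 0.7, -0.5]
finger_gap: 61.9
```

Call:
servo_tool:
  motion: [0.2, 0, 0, 0, 0, 0.1, 0, 0, 0, 0, -1, 0, 0, 0, 0, -1, 0, 0, 0, 0, -1, 0, 0, 0, 0, -1, 0, 0, 0, 0]

```text
time_s: 16.9
ee_pos: [588.3, 165.7, 82.1]
ee_rot: [3.106, 0.356, -0.014]
force: [-0.3, -0.3, 0.4]
finger_gap: 83.9
```

Call:
servo_tool:
  motion: [-1, 0, 0, 0.15, 0, -1, 0, 0, 0.15, 0, -1, 0, 0, 0.15, 0, -1, 0, 0, 0.15, 0, -1, 0, 0, 0.15, 0, -1, 0, 0, 0, 0]

```text
time_s: 17.5
ee_pos: [589.5, 166.4, 166.7]
ee_rot: [3.107, 0.356, -0.005]
force: [0.7, 0.6, 0.0]
finger_gap: 87.0
```

Call:
servo_tool:
  motion: [-1, -0.15, 0, 0, 0, -1, -0.15, 0, 0, 0, -1, -0.15, 0, 0, 0, -1, -0.15, 0, 0, 0, -1, -0.15, 0, 0, 0, -1, -0.15, 0, 0, 0, -1, -0.15, 0, 0, 0, -1, -0.15, 0, 0, 0, -1, -0.15, 0, 0, 0, -1, -0.05, 0, 0, 0, -1, 0, 0, 0, 0, -1, 0, 0, 0, 0]

```text
time_s: 18.7
ee_pos: [444.8, 165.9, 170.8]
ee_rot: [3.108, 0.356, 0.006]
force: [0.9, 0.8, -0.4]
finger_gap: 87.2
```

Run:
```python
from h import *
a=snap('top','t6');b=snap('scene','s6')
o=np.zeros((400,800,3),np.uint8)
o[:,:400]=cv2.resize(a[163:263,170:270],None,fx=4,fy=4,interpolation=2);o[:,400:]=cv2.resize(b[110:210,280:380],None,fx=4,fy=4,interpolation=2)
cv2.imwrite('pics/c6.png',o[:,:,::-1])
p,R=axes();print(p.round(1),R[:,2].round(3))
```

```text
[445.  166.  170.7] [ 0.005 -0.013 -1.   ]
```

View pics/c6.png

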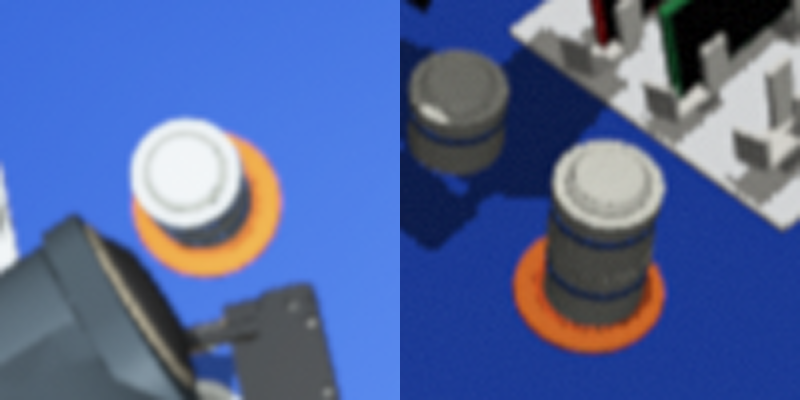

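Two tubs are seated straight on the pad. In the top view the shoulder circle is at about pixel (216.4,205.6). Next is tub C.

Call:
servo_tool:
  motion: [-1, -0.04, -0.01, -0.12, 0, -1, 0, 0, -0.12, 0, -1, 0, 0, -0.12, 0, -1, 0, 0, -0.12, 0, -1, 0, 0, -0.12, 0, -1, 0, 0, -0.12, 0, -1, 0, 0, -0.12, 0, -1, 0, 0, 0, 0, -1, 0, 0, 0, 0]

```text
time_s: 19.7
ee_pos: [443.3, 165.1, 79.5]
ee_rot: [3.109, 0.353, 0.005]
force: [-0.6, -1.4, -0.1]
finger_gap: 87.2
```

Run:
```python
from h import *
print(ray('top',216.4-.4,205.6-.4,106).round(1),ray('top',170+185/4-.4,163+173/4-.4,113).round(1), ray('scene',280+608/4-.4-100,110+185/4-.4,106).round(1))
```

```text
[586.7 165.6 106. ] [583.9 165.  113. ] [588.  164.9 106. ]
```

Call:
servo_tool:
  motion: [-1, -0.02, -0.005, -0.12, 0, -1, 0, 0, -0.12, 0, -1, 0, 0, -0.12, 0, -1, 0, 0, -0.12, 0, -1, 0, 0, -0.05, 0, -1, 0, 0, 0, 0]

```text
time_s: 20.3
ee_pos: [441.5, 164.7, 22.4]
ee_rot: [3.109, 0.353, 0.007]
force: [0.0, -0.3, 0.3]
finger_gap: 86.9
```

Call:
servo_tool:
  motion: [1, 0, 0, 0, 0, 1, 0, 0, 0, 0, 1, 0, 0, 0, 0, 1, 0, 0, 0, 0, 1, 0, 0, 0, 0]

```text
time_s: 20.8
ee_pos: [442.3, 165.1, 23.2]
ee_rot: [3.11, 0.353, 0.011]
force: [-0.4, 0.5, -0.9]
finger_gap: 62.1
```

Call:
servo_tool:
  motion: [1, 0, 0, 0.15, 0, 1, 0, 0, 0.2, 0, 1, 0, 0, 0.2, 0, 1, 0, 0, 0.2, 0, 1, 0, 0, 0.2, 0, 1, 0, 0, 0.2, 0, 1, 0, 0, 0.2, 0, 1, 0, 0, 0.2, 0, 1, 0, 0, 0.1, 0, 1, 0, 0, 0, 0]

```text
time_s: 21.8
ee_pos: [439.5, 163.8, 194.5]
ee_rot: [3.109, 0.353, 0.008]
force: [0.3, -0.2, -0.9]
finger_gap: 62.4
```

Call:
servo_tool:
  motion: [1, 0.15, 0, 0, 0, 1, 0.15, 0, 0, 0, 1, 0.15, 0, 0, 0, 1, 0.15, 0, 0, 0, 1, 0.15, 0, 0, 0, 1, 0.15, 0, 0, 0, 1, 0.15, 0, 0, 0, 1, 0.15, 0, 0, 0, 1, 0.15, 0, 0, 0, 1, 0.05, 0, 0, 0, 1, 0, 0, 0, 0, 1, 0, 0, 0, 0]

```text
time_s: 23.0
ee_pos: [592.3, 158.7, 177.9]
ee_rot: [3.105, 0.344, -0.024]
force: [-0.5, -0.3, -0.5]
finger_gap: 62.4
```

Call:
servo_tool:
  motion: [1, -0.05, 0.07, -0.08, 0, 1, 0, 0, -0.08, 0, 1, 0, 0, -0.08, 0, 1, 0, 0, -0.06, 0, 1, 0, 0, 0, 0, 1, 0, 0, 0, 0]

```text
time_s: 23.6
ee_pos: [583.9, 166.8, 144.5]
ee_rot: [3.104, 0.348, -0.028]
force: [0.7, 0.4, -1.4]
finger_gap: 62.5
```

Call:
servo_tool:
  motion: [1, 0.03, -0.01, 0, 0, 1, 0, 0, -0.04, 0, 1, 0, 0, -0.04, 0, 1, 0, 0, 0, 0]

```text
time_s: 24.0
ee_pos: [588.1, 165.5, 136.8]
ee_rot: [3.104, 0.347, -0.025]
force: [0.1, -0.1, -1.6]
finger_gap: 62.2
```

Call:
servo_tool:
  motion: [1, -0.01, 0, -0.03, 0, 1, 0, 0, -0.03, 0, 1, 0, 0, -0.01, 0, 1, 0, 0, 0, 0]

```text
time_s: 24.4
ee_pos: [587.1, 165.5, 129.4]
ee_rot: [3.104, 0.347, -0.025]
force: [-0.4, -0.7, 0.6]
finger_gap: 62.2
```

Call:
servo_tool:
  motion: [1, 0, 0, -0.01, 0, 0.2, 0, 0, 0, 0, 0.1, 0, 0, 0, 0, -1, 0, 0, 0, 0, -1, 0, 0, 0, 0, -1, 0, 0, 0, 0, -1, 0, 0, 0, 0]

```text
time_s: 25.1
ee_pos: [587.7, 165.8, 129.1]
ee_rot: [3.104, 0.347, -0.022]
force: [-0.1, 0.9, 0.9]
finger_gap: 83.5
```

Call:
servo_tool:
  motion: [-1, 0, 0, 0.15, 0, -1, 0, 0, 0.15, 0, -1, 0, 0, 0.15, 0, -1, 0, 0, 0.15, 0, -1, 0, 0, 0.15, 0, -1, 0, 0, 0, 0]

```text
time_s: 25.7
ee_pos: [588.2, 166.4, 211.9]
ee_rot: [3.105, 0.347, -0.017]
force: [0.0, 0.6, -0.6]
finger_gap: 86.5
```

Call:
servo_tool:
  motion: [-1, -0.13, -0.16, 0, 0, -1, -0.13, -0.16, 0, 0, -1, -0.13, -0.16, 0, 0, -1, -0.13, -0.16, 0, 0, -1, -0.13, -0.16, 0, 0, -1, -0.13, -0.16, 0, 0, -1, -0.13, -0.16, 0, 0, -1, -0.13, -0.16, 0, 0, -1, -0.13, -0.16, 0, 0, -1, -0.13, -0.16, 0, 0, -1, -0.13, -0.16, 0, 0, -1, 0, 0, 0, 0]

```text
time_s: 26.9
ee_pos: [436.7, -14.7, 212.0]
ee_rot: [3.106, 0.351, -0.018]
force: [0.3, -0.1, 0.2]
finger_gap: 87.2
```

Run:
```python
from h import *
a=snap('top','t7');b=snap('scene','s7');w=snap('wrist','w7')
print(axes()[0].round(1),axes()[1][:,2].round(3))
o=np.zeros((600,800,3),np.uint8)
o[:320,:400]=cv2.resize(a[163:323,170:370],None,fx=2,fy=2,interpolation=2);o[:320,400:]=cv2.resize(b[90:250,200:400],None,fx=2,fy=2,interpolation=2)
o[320:,:373]=cv2.resize(w,(373,280),interpolation=3)
cv2.imwrite('pics/c7.png',o[:,:,::-1])
for n,im in(('top',a),('scene',b)):
  u=proj(n,[440,-13,55]).astype(int)
  try: print(n,loc(n,im,u[0],u[1]))
  except Exception as e: print(e)
```

```text
[439.1 -12.  212.4] [-0.007 -0.015 -1.   ]
top (array([621.4,  26.7]), 140185, 588)
scene (array([440.7, -12.8]), 765, 728)
```

View pics/c7.png

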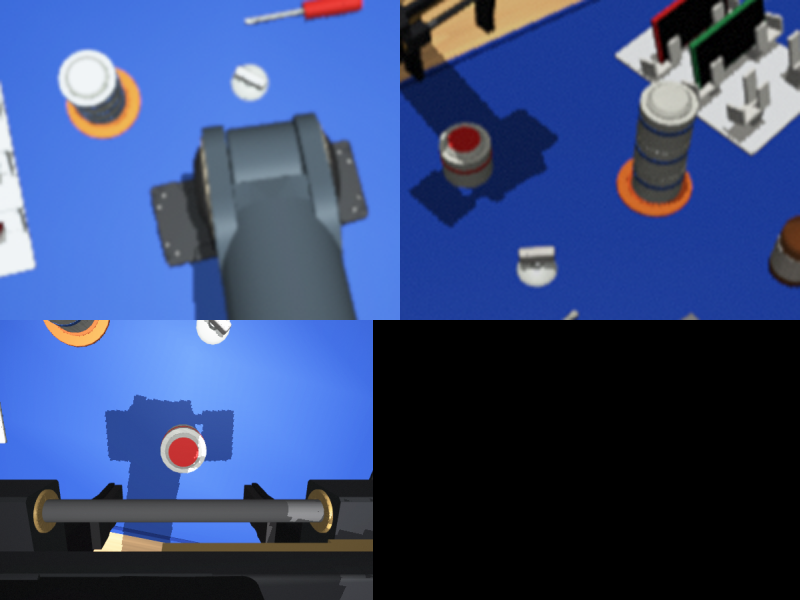

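The tower of three is straight, and the red tub is still where it was, at about (440.5,-13). I'll pick it up.

Call:
servo_tool:
  motion: [-1, 0.01, -0.01, -0.15, 0, -1, 0, 0, -0.15, 0, -1, 0, 0, -0.15, 0, -1, 0, 0, -0.15, 0, -1, 0, 0, -0.15, 0, -1, 0, 0, -0.15, 0, -1, 0, 0, -0.15, 0, -1, 0, 0, -0.15, 0, -1, 0, 0, 0, 0, -1, 0, 0, 0, 0]

```text
time_s: 28.05
ee_pos: [449.4, -1.1, 89.0]
ee_rot: [3.11, 0.385, 0.001]
force: [0.1, 0.1, -0.6]
finger_gap: 87.2
```

Call:
servo_tool:
  motion: [-1, -0.09, -0.12, 0, 0, -1, 0, 0, -0.1, 0, -1, 0, 0, -0.1, 0, -1, 0, 0, 0, 0]

```text
time_s: 28.45
ee_pos: [441.3, -13.9, 69.4]
ee_rot: [3.109, 0.385, 0.008]
force: [-0.4, 0.3, -0.1]
finger_gap: 87.0
```

Call:
servo_tool:
  motion: [-1, 0, 0, 0, 0]

```text
time_s: 28.55
ee_pos: [441.2, -14.0, 69.2]
ee_rot: [3.109, 0.385, 0.007]
force: [-0.3, 1.5, -0.5]
finger_gap: 87.2
```

Call:
servo_tool:
  motion: [-1, 0, 0.01, -0.12, 0, -1, 0, 0, -0.12, 0, -1, 0, 0, -0.12, 0, -1, 0, 0, -0.07, 0, -1, 0, 0, 0, 0]

```text
time_s: 29.05
ee_pos: [441.9, -12.1, 23.2]
ee_rot: [3.109, 0.386, 0.01]
force: [0.5, 0.5, 0.3]
finger_gap: 87.2
```

Call:
servo_tool:
  motion: [1, 0, 0, 0, 0, 1, 0, 0, 0, 0, 1, 0, 0, 0, 0, 1, 0, 0, 0, 0, 1, 0, 0, 0, 0]

```text
time_s: 29.55
ee_pos: [442.9, -12.0, 24.1]
ee_rot: [3.109, 0.386, 0.014]
force: [0.2, 0.2, -1.2]
finger_gap: 61.8
```

Call:
servo_tool:
  motion: [1, 0, 0, 0.15, 0, 1, 0, 0, 0.2, 0, 1, 0, 0, 0.2, 0, 1, 0, 0, 0.2, 0, 1, 0, 0, 0.2, 0, 1, 0, 0, 0.2, 0, 1, 0, 0, 0.2, 0, 1, 0, 0, 0.2, 0, 1, 0, 0, 0.2, 0, 1, 0, 0, 0.2, 0, 1, 0, 0, 0.1, 0, 1, 0, 0, 0, 0]

```text
time_s: 30.75
ee_pos: [438.3, -12.3, 237.0]
ee_rot: [3.109, 0.386, 0.009]
force: [-0.7, -0.8, -0.6]
finger_gap: 61.8
```

Call:
servo_tool:
  motion: [1, 0.12, 0.15, 0, 0, 1, 0.12, 0.15, 0, 0, 1, 0.12, 0.15, 0, 0, 1, 0.12, 0.15, 0, 0, 1, 0.12, 0.15, 0, 0, 1, 0.12, 0.15, 0, 0, 1, 0.12, 0.15, 0, 0, 1, 0.12, 0.15, 0, 0, 1, 0.12, 0.15, 0, 0, 1, 0.12, 0.15, 0, 0, 1, 0, 0, 0, 0, 1, 0, 0, 0, 0]

```text
time_s: 31.95
ee_pos: [553.3, 140.6, 220.1]
ee_rot: [3.107, 0.382, -0.035]
force: [-0.1, 0.3, -1.0]
finger_gap: 61.8
```

Call:
servo_tool:
  motion: [1, 0.12, 0.09, 0, 0, 1, 0.12, 0.09, 0, 0, 1, 0.08, 0.06, 0, 0, 1, 0, 0, 0, 0, 1, 0, 0, -0.06, 0, 1, 0, 0, -0.06, 0, 1, 0, 0, -0.05, 0, 1, 0, 0, 0, 0]

```text
time_s: 32.75
ee_pos: [582.9, 160.3, 198.8]
ee_rot: [3.103, 0.375, -0.047]
force: [0.3, -0.1, -0.9]
finger_gap: 61.7
```

Run:
```python
from h import *
print(ray('top',213.6,201.2,156).round(1),ray('scene',200+269/2-.25,90+101/2-.25,156).round(1),axes()[1][:,2].round(3))
```

```text
[586.  164.7 156. ] [586.  166.4 156. ] [-0.028 -0.019 -0.999]
```

Call:
servo_tool:
  motion: [1, 0.05, 0.055, 0, 0, 1, 0, 0, 0, 0, 1, 0, 0, -0.04, 0, 1, 0, 0, -0.03, 0, 1, 0, 0, 0, 0]

```text
time_s: 33.25
ee_pos: [588.4, 166.3, 191.5]
ee_rot: [3.104, 0.375, -0.046]
force: [-0.5, 0.2, -1.6]
finger_gap: 61.8
```

Call:
servo_tool:
  motion: [1, -0.005, 0, -0.04, 0, 1, 0, 0, -0.04, 0, 1, 0, 0, -0.02, 0, 1, 0, 0, 0, 0]

```text
time_s: 33.65
ee_pos: [587.9, 166.2, 180.7]
ee_rot: [3.104, 0.375, -0.046]
force: [0.3, 0.1, -0.3]
finger_gap: 61.6
```

Call:
servo_tool:
  motion: [1, 0, 0, -0.02, 0, 1, 0, 0, 0, 0]

```text
time_s: 33.85
ee_pos: [589.1, 166.7, 180.5]
ee_rot: [3.104, 0.375, -0.04]
force: [-0.5, 0.5, 0.3]
finger_gap: 62.0
```

Seated. Release it and retreat well above.

Call:
servo_tool:
  motion: [0.2, 0, 0, 0, 0, 0.1, 0, 0, 0, 0, -1, 0, 0, 0, 0, -1, 0, 0, 0, 0, -1, 0, 0, 0, 0, -1, 0, 0, 0, 0]

```text
time_s: 34.45
ee_pos: [588.9, 166.6, 180.1]
ee_rot: [3.104, 0.374, -0.041]
force: [-0.1, -0.1, 0.3]
finger_gap: 83.3
```

Call:
servo_tool:
  motion: [-1, 0, 0, 0.15, 0, -1, 0, 0, 0.15, 0, -1, 0, 0, 0.15, 0, -1, 0, 0, 0.15, 0, -1, 0, 0, 0.15, 0, -1, 0, 0, 0, 0]

```text
time_s: 35.05
ee_pos: [589.4, 167.1, 263.2]
ee_rot: [3.105, 0.375, -0.036]
force: [0.6, 1.1, -0.1]
finger_gap: 86.7
```

Call:
servo_tool:
  motion: [-1, -0.08, 0.12, 0, 0.095, -1, -0.08, 0.12, 0, 0.095, -1, -0.08, 0.12, 0, 0.095, -1, -0.08, 0.12, 0, 0.095, -1, -0.08, 0.12, 0, 0.095, -1, -0.08, 0.12, 0, 0.095, -1, -0.08, 0.12, 0, 0.095, -1, -0.08, 0.12, 0, 0.095, -1, -0.08, 0.12, 0, 0.095, -1, -0.08, 0.12, 0, 0.095, 0.3, 0, 0, 0, 0.05, 0.3, 0, 0, 0, 0]

```text
time_s: 36.25
ee_pos: [504.3, 289.7, 263.4]
ee_rot: [1.898, 2.472, -0.008]
force: [0.1, -0.9, -0.6]
finger_gap: 77.8
```

Run:
```python
from h import *
a=snap('top','t8');b=snap('scene','s8');w=snap('wrist','w8')
p,R=axes();print(p.round(1),R[:,2].round(3),'yaw x',np.degrees(np.arctan2(R[1,0],R[0,0])).round(1),readout.get_state()['qpos'].round(2))
o=np.zeros((600,800,3),np.uint8)
o[:320,:400]=cv2.resize(a[163:323,70:270],None,fx=2,fy=2,interpolation=2);o[:320,400:]=cv2.resize(b[70:230,230:430],None,fx=2,fy=2,interpolation=2)
o[320:,:373]=cv2.resize(w,(373,280),interpolation=3)
cv2.imwrite('pics/c8.png',o[:,:,::-1])
```

```text
[504.7 289.3 263.5] [ 0.017 -0.02  -1.   ] yaw x 104.8 [-0.07  0.37 -0.7   1.7   0.29  1.17 -0.59]
```

View pics/c8.png

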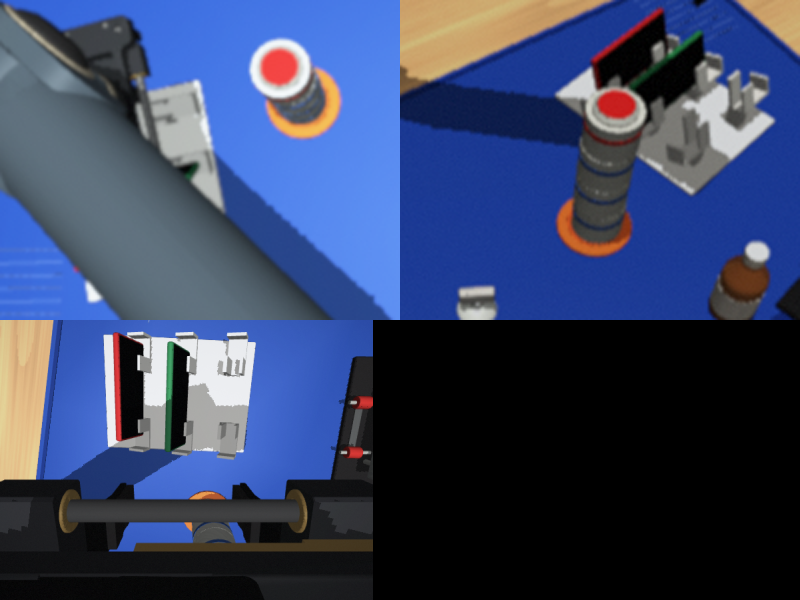

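```bash
python3 - <<'E'
from h import *
f=lambda u,v,z:ray('top',90+u/4-.4,195+v/4-.4,z)[:2]
c=np.array([480,355.2]);t=np.radians(12.1);H=np.array([[np.cos(t),-np.sin(t)],[np.sin(t),np.cos(t)]])
for n,z,p,q,x in(('green',88,(60,285),(303,232),0),('red',75,(71,412),(313,355),-70)):
    P,Q=f(*p,z),f(*q,z); print(n,P.round(1),Q.round(1),'in holder',(H.T@(P-c)).round(1),(H.T@(Q-c)).round(1),'pred mid',(c+H@[x-11.7,0]).round(1))
E
python3 - <<'E'
import sys;sys.path.insert(0,'.')
from h import *
c=np.array([480,355.2]);t=np.radians(12.1);H=np.array([[np.cos(t),-np.sin(t)],[np.sin(t),np.cos(t)]])
k=1.5
for n,z,p,q in(('green back top',88,(168,24),(166,128)),('red',75,(114,13),(117,120))):
    P,Q=ray('wrist',p[0]*k,p[1]*k,z)[:2],ray('wrist',q[0]*k,q[1]*k,z)[:2]
    print(n,(H.T@(P-c)).round(1),(H.T@(Q-c)).round(1))
E
```

```text
green [453.8 415.9] [481.8 281. ] in holder [-12.9  64.8] [-13.8 -72.9] pred mid [468.6 352.7]
red [383.5 410.4] [413.1 276.1] in holder [-82.8  74.2] [-82.  -63.3] pred mid [400.1 338.1]
green back top [-13.2  63.3] [-12.  -67.6]
red [-82.6  75.1] [-82.3 -61.9]
```

Call:
servo_tool:
  motion: [0.2, -0.08, 0.15, -0.1, -0.03, 0.2, -0.08, 0.15, -0.1, 0, 0.2, -0.08, 0.15, -0.1, 0, 0.2, -0.07, 0.14, -0.1, 0, 0.2, 0, 0, -0.1, 0, 0.2, 0, 0, -0.1, 0, 0.2, 0, 0, -0.1, 0, 0.2, 0, 0, -0.1, 0, 0.2, 0, 0, -0.1, 0, 0.2, 0, 0, 0, 0, 0.2, 0, 0, 0, 0]

```text
time_s: 37.5
ee_pos: [478.7, 342.7, 168.0]
ee_rot: [1.984, 2.396, -0.011]
force: [-0.1, 0.7, -0.5]
finger_gap: 35.4
```

```bash
cat >> h.py <<'E'
def pose():
    p,R=axes(); print(p.round(1),'axis',R[:,2].round(3),'yaw x',np.degrees(np.arctan2(R[1,0],R[0,0])).round(1))
E
python3 -c "
from h import *
pose()"
```

```text
[478.7 342.7 168. ] axis [ 0.019 -0.025 -1.   ] yaw x 100.7
```

Call:
servo_tool:
  motion: [0.2, -0.06, 0.075, 0, 0.015, 0.2, 0, 0, -0.1, 0, 0.2, 0, 0, -0.1, 0, 0.2, 0, 0, -0.1, 0, 0.2, 0, 0, -0.1, 0, 0.2, 0, 0, -0.1, 0, 0.2, 0, 0, -0.08, 0, 0.2, 0, 0, 0, 0, 0.2, 0, 0, 0, 0]

```text
time_s: 38.4
ee_pos: [472.0, 350.9, 104.8]
ee_rot: [1.953, 2.422, -0.01]
force: [0.6, 0.3, 0.2]
finger_gap: 34.7
```

```bash
python3 -c "
from h import *
pose()"
```

```text
[472.  350.9 104.8] axis [ 0.02  -0.024 -1.   ] yaw x 102.2
```

Call:
servo_tool:
  motion: [0.2, 0.01, -0.01, -0.1, 0, 0.2, 0, 0, -0.1, 0, 0.2, 0, 0, -0.1, 0, 0.2, 0, 0, -0.02, 0, 0.2, 0, 0, 0, 0]

```text
time_s: 38.9
ee_pos: [473.6, 349.9, 70.5]
ee_rot: [1.953, 2.421, -0.008]
force: [0.7, -0.0, 0.8]
finger_gap: 34.8
```

Call:
servo_tool:
  motion: [1, 0, 0, 0, 0, 1, 0, 0, 0, 0, 1, 0, 0, 0, 0, 1, 0, 0, 0, 0, 1, 0, 0, 0, 0]

```text
time_s: 39.4
ee_pos: [484.6, 352.5, 74.2]
ee_rot: [1.949, 2.412, 0.024]
force: [7.8, 1.3, -3.7]
finger_gap: 11.6
```

Call:
servo_tool:
  motion: [1, -0.02, 0, 0.1, 0, 1, -0.03, 0, 0.1, 0, 1, -0.03, 0, 0.1, 0, 1, -0.02, 0, 0.1, 0, 1, 0, 0, 0.1, 0]
  force: 25

```text
time_s: 39.9
ee_pos: [476.4, 351.9, 126.7]
ee_rot: [1.95, 2.409, 0.028]
force: [0.5, -0.0, -1.4]
finger_gap: 9.0
```

Call:
servo_tool:
  motion: [1, 0, 0, 0.12, 0, 1, 0, 0, 0.12, 0, 1, 0, 0, 0.12, 0, 1, 0, 0, 0.12, 0, 1, 0, 0, 0.12, 0, 1, 0, 0, 0.12, 0, 1, 0, 0, 0.12, 0, 1, 0, 0, 0.12, 0, 1, 0, 0, 0, 0, 1, 0, 0, 0, 0]

```text
time_s: 40.9
ee_pos: [476.0, 352.5, 233.8]
ee_rot: [1.948, 2.409, 0.032]
force: [0.6, -0.0, -2.9]
finger_gap: 9.0
```

Run:
```python
from h import *
pose()
a=snap('top','t9');b=snap('scene','s9');w=snap('wrist','w9')
o=np.zeros((600,800,3),np.uint8)
o[:320,:400]=cv2.resize(a[163:323,70:270],None,fx=2,fy=2,interpolation=2);o[:320,400:]=cv2.resize(b[40:200,280:480],None,fx=2,fy=2,interpolation=2)
o[320:,:373]=cv2.resize(w,(373,280),interpolation=3)
cv2.imwrite('pics/c9.png',o[:,:,::-1])
```

```text
[476.  352.5 233.8] axis [ 0.047 -0.011 -0.999] yaw x 102.1
```

View pics/c9.png

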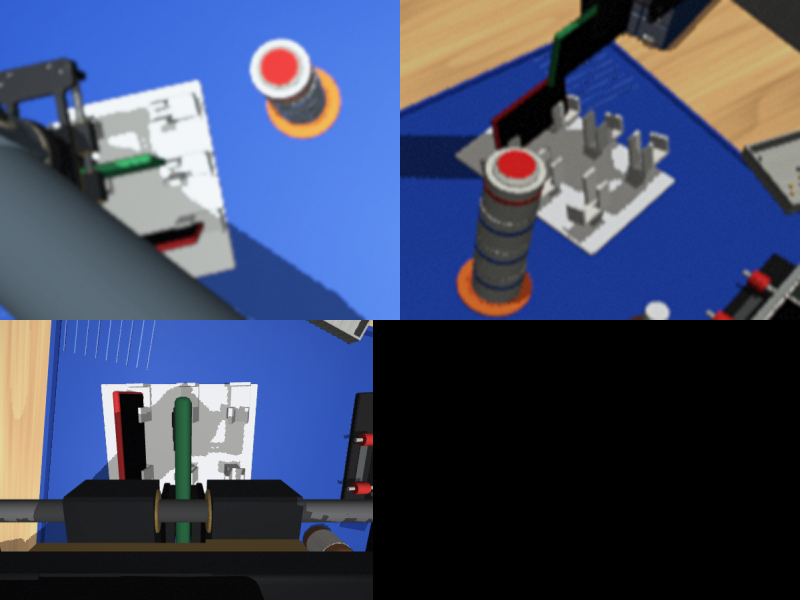

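Call:
servo_tool:
  motion: [1, 0, -0.2, 0.05, 0, 1, 0, -0.2, 0.05, 0, 1, 0, -0.25, 0.03, 0, 1, 0, -0.25, 0.03, 0, 1, 0, -0.25, 0.02, 0, 1, 0, -0.25, 0.02, 0, 1, 0, -0.25, 0.02, 0, 1, 0, -0.25, 0.02, 0, 1, 0, -0.25, 0.02, 0, 1, 0, -0.25, 0.02, 0, 1, 0, -0.25, 0.02, 0, 1, 0, 0, 0, 0]

```text
time_s: 42.25
ee_pos: [469.3, 76.2, 256.1]
ee_rot: [1.949, 2.423, 0.011]
force: [-0.0, -0.3, -2.0]
finger_gap: 8.9
```

```bash
python3 -c "
from h import *
pose()"
```

```text
[469.3  76.2 256.1] axis [ 0.03  -0.015 -0.999] yaw x 102.4
```

Call:
servo_tool:
  motion: [1, 0, -0.25, 0, -0.01, 1, 0, -0.25, 0, -0.01, 1, 0, -0.25, 0, -0.01, 1, 0, -0.25, 0, -0.01, 1, 0, -0.25, 0, -0.01, 1, 0, -0.25, 0, -0.01, 1, 0, -0.25, 0, -0.01, 1, 0, -0.25, 0, -0.01, 1, 0, -0.25, 0, -0.01, 1, 0, -0.25, 0, -0.01, 1, 0, -0.25, 0, 0, 1, 0, 0, 0, 0]

```text
time_s: 43.45
ee_pos: [466.9, -200.4, 250.6]
ee_rot: [2.132, 2.277, 0.007]
force: [0.1, -0.2, -0.8]
finger_gap: 9.0
```

```bash
python3 -c "
from h import *
pose()"
```

```text
[ 466.9 -200.4  250.6] axis [ 0.019 -0.012 -1.   ] yaw x 93.8
```

Call:
servo_tool:
  motion: [1, -0.02, -0.2, 0, 0, 1, -0.02, -0.2, 0, 0, 1, -0.02, -0.2, 0, 0, 1, -0.02, -0.2, 0, 0, 1, -0.02, -0.2, 0, 0, 1, -0.02, -0.2, 0, 0, 1, -0.02, -0.2, 0, 0, 1, -0.02, -0.2, 0, 0, 1, 0, -0.1, 0, 0, 1, 0, 0, 0, 0, 1, 0, 0, 0, 0]

```text
time_s: 44.55
ee_pos: [455.2, -360.6, 244.8]
ee_rot: [2.12, 2.308, 0.018]
force: [-0.2, 0.4, -1.7]
finger_gap: 9.0
```

Call:
servo_tool:
  motion: [1, 0, 0, -0.12, 0, 1, 0, 0, -0.12, 0, 1, 0, 0, -0.12, 0, 1, 0, 0, -0.12, 0, 1, 0, 0, -0.12, 0, 1, 0, 0, -0.12, 0, 1, 0, 0, -0.12, 0, 1, 0, 0, 0, 0, 1, 0, 0, 0, 0]

```text
time_s: 45.45
ee_pos: [455.3, -355.3, 151.4]
ee_rot: [2.116, 2.317, 0.02]
force: [-0.4, 0.1, -2.3]
finger_gap: 8.9
```

```bash
python3 -c "
from h import *
pose()"
```

```text
[ 455.3 -355.3  151.4] axis [ 0.011  0.007 -1.   ] yaw x 95.2
```

Call:
servo_tool:
  motion: [1, -0.02, -0.1, 0, -0.01, 1, -0.02, -0.08, 0, -0.01, 1, 0, 0, -0.1, 0, 1, 0, 0, -0.1, 0, 1, 0, 0, -0.05, 0, 1, 0, 0, 0, 0, 1, 0, 0, 0, 0]

```text
time_s: 46.15
ee_pos: [451.3, -376.4, 125.5]
ee_rot: [2.155, 2.277, 0.019]
force: [-0.4, 0.0, -2.0]
finger_gap: 8.8
```

Run:
```python
from h import *
pose()
b=snap('scene','s10');w=snap('wrist','w10')
o=np.zeros((420,800,3),np.uint8)
o[:,:400]=w[:,80:480]; o[:400,400:]=cv2.resize(b[200:330,40:170],(400,400),interpolation=2)
cv2.imwrite('pics/c10.png',o[:,:,::-1])
```

```text
[ 451.3 -376.4  125.5] axis [ 0.013  0.004 -1.   ] yaw x 93.2
```

View pics/c10.png

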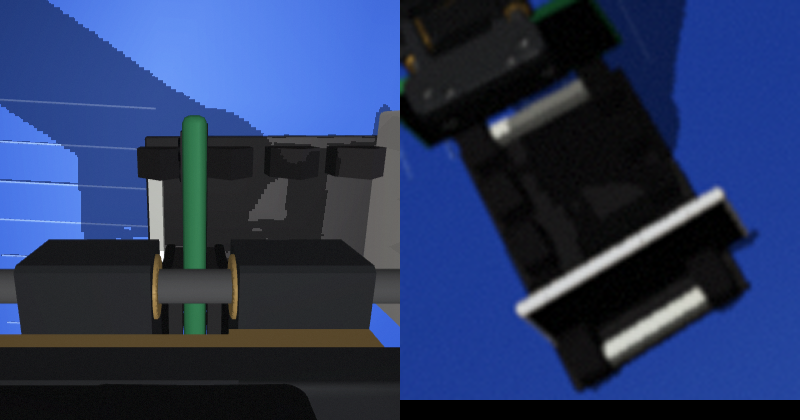

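The wrist picture puts the phone (column about 195 in the crop) in line with the slot gap (about 196 by pitch). I'll lower it.

Call:
servo_tool:
  motion: [1, 0, 0.02, -0.1, 0, 1, 0, 0, -0.1, 0, 1, 0, 0, -0.1, 0, 1, 0, 0, 0, 0, 1, 0, 0, 0, 0]

```text
time_s: 46.75
ee_pos: [451.6, -373.7, 93.2]
ee_rot: [2.154, 2.277, 0.02]
force: [-0.1, -0.0, -2.0]
finger_gap: 8.9
```

Call:
servo_tool:
  motion: [1, 0, 0, -0.08, 0, 1, 0, 0, -0.08, 0, 1, 0, 0, -0.08, 0, 1, 0, 0, 0, 0]

```text
time_s: 47.15
ee_pos: [451.7, -374.0, 67.3]
ee_rot: [2.153, 2.277, 0.02]
force: [0.2, 0.3, -1.6]
finger_gap: 9.0
```

Call:
servo_tool:
  motion: [1, 0, 0, -0.05, 0, 1, 0, 0, -0.03, 0, 1, 0, 0, 0, 0]

```text
time_s: 47.45
ee_pos: [451.9, -374.0, 58.5]
ee_rot: [2.153, 2.277, 0.02]
force: [0.3, 1.0, -1.1]
finger_gap: 9.0
```

Call:
servo_tool:
  motion: [1, 0, 0, -0.03, 0, 1, 0, 0, 0, 0]

```text
time_s: 47.65
ee_pos: [452.1, -374.2, 55.5]
ee_rot: [2.153, 2.276, 0.02]
force: [-0.1, -0.4, -1.9]
finger_gap: 8.6
```

Call:
servo_tool:
  motion: [1, 0, 0, -0.03, 0, 1, 0, 0, 0, 0]

```text
time_s: 47.85
ee_pos: [453.2, -373.9, 53.9]
ee_rot: [2.151, 2.275, 0.021]
force: [-0.8, -1.1, -2.3]
finger_gap: 8.7
```

Call:
servo_tool:
  motion: [1, 0, 0, -0.03, 0]

```text
time_s: 47.95
ee_pos: [454.0, -374.0, 53.4]
ee_rot: [2.151, 2.275, 0.021]
force: [-7.1, 6.3, 32.7]
finger_gap: 8.8
```

Call:
servo_tool:
  motion: [1, 0, 0, -0.03, 0]

```text
time_s: 48.05
ee_pos: [454.1, -374.0, 53.4]
ee_rot: [2.151, 2.275, 0.019]
force: [-7.0, 4.9, 25.6]
finger_gap: 8.8
```

Call:
servo_tool:
  motion: [0.6, 0, 0, 0, 0, 0.6, 0, 0, 0, 0, 0.4, 0, 0, 0, 0, 0.4, 0, 0, 0, 0]
  force: 20

```text
time_s: 48.45
ee_pos: [455.2, -375.0, 55.0]
ee_rot: [2.148, 2.272, 0.019]
force: [0.6, 0.2, 0.6]
finger_gap: 23.5
```

Call:
servo_tool:
  motion: [0.4, 0, 0, 0.1, 0, 0.4, 0, 0, 0.15, 0, 0.4, 0, 0, 0.15, 0, 0.4, 0, 0, 0.2, 0, 0.4, 0, 0, 0.2, 0, 0.4, 0, 0, 0.2, 0, 0.4, 0, 0, 0.2, 0, 0.4, 0, 0, 0.2, 0, 0.4, 0, 0, 0.2, 0, 0.4, 0, 0, 0.2, 0, 0.4, 0, 0, 0, 0]

```text
time_s: 49.55
ee_pos: [455.4, -374.4, 253.1]
ee_rot: [2.142, 2.267, 0.021]
force: [0.5, 0.1, 0.4]
finger_gap: 26.3
```

Call:
servo_tool:
  motion: [0.2, 0, 0.3, 0.03, 0.01, 0.2, 0, 0.3, 0.03, 0.01, 0.2, 0, 0.3, 0.03, 0.01, 0.2, 0, 0.3, 0.03, 0.01, 0.2, 0, 0.3, 0.03, 0.01, 0.2, 0, 0.3, 0.03, 0.01, 0.2, 0, 0.3, 0.03, 0.01, 0.2, 0, 0.3, 0.03, 0.01, 0.2, 0, 0.3, 0.03, 0.01, 0.2, 0, 0.3, 0.02, 0.01, 0.2, 0, 0.3, 0.02, 0, 0.2, 0, 0, 0, 0]

```text
time_s: 50.75
ee_pos: [447.9, -31.0, 285.2]
ee_rot: [1.952, 2.434, 0.019]
force: [0.6, 0.1, -0.4]
finger_gap: 34.8
```

Run:
```python
from h import *
pose()
b=snap('scene','s11');w=snap('top','t11')
o=np.zeros((400,800,3),np.uint8)
o[:,:400]=cv2.resize(w[170:300,380:510],(400,400),interpolation=2); o[:400,400:]=cv2.resize(b[200:330,40:170],(400,400),interpolation=2)
cv2.imwrite('pics/c11.png',o[:,:,::-1])
```

```text
[447.9 -31.  285.2] axis [ 0.024 -0.004 -1.   ] yaw x 102.5
```

View pics/c11.png

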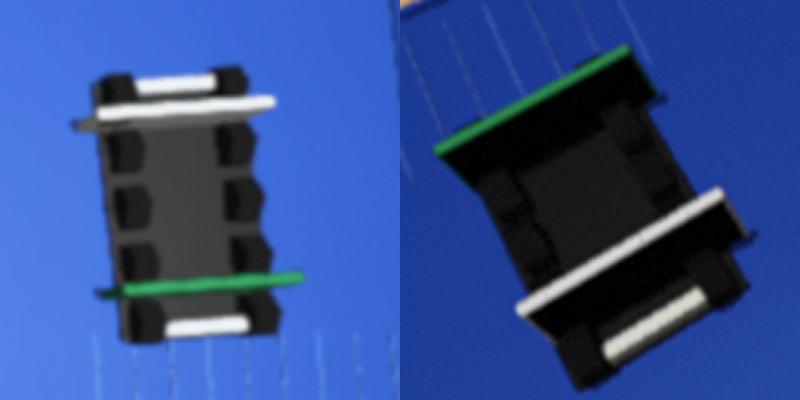

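Call:
servo_tool:
  motion: [0.2, 0.02, 0.25, 0, 0, 0.2, 0, 0.25, 0, 0, 0.2, 0, 0.25, 0, 0, 0.2, 0, 0.25, 0, 0, 0.2, 0, 0.25, 0, 0, 0.2, 0, 0.25, 0, 0, 0.2, -0.05, 0.25, 0, 0, 0.2, -0.05, 0.25, 0, 0, 0.2, -0.05, 0.25, 0, 0, 0.2, -0.05, 0.25, 0, 0, 0.2, -0.05, 0.25, 0, 0, 0.2, 0, 0, 0, 0]

```text
time_s: 52.05
ee_pos: [427.2, 227.7, 280.4]
ee_rot: [2.007, 2.39, 0.0]
force: [-0.0, -0.2, -0.0]
finger_gap: 35.0
```

Run:
```python
from h import *
pose()
k=130/400
f=lambda u,v,z:ray('top',380+u*k-.35,170+v*k-.35,z)[:2]
for n,p,q in(('green',(124,290),(303,277)),('white',(97,114),(275,101))):
    P,Q=f(*p,74),f(*q,74);d=P-Q;print(n,((P+Q)/2).round(1),np.hypot(*d).round(1),np.degrees(np.arctan2(d[1],d[0])).round(1))
```

```text
[427.2 227.7 280.4] axis [ 0.016 -0.013 -1.   ] yaw x 99.9
green [ 452.7 -373.2] 137.9 93.3
white [ 588.6 -362.2] 140.2 93.6
```

Call:
servo_tool:
  motion: [0.2, -0.04, 0.2, -0.08, 0.012, 0.2, -0.04, 0.2, -0.08, 0.012, 0.2, -0.04, 0.2, -0.08, 0, 0.2, -0.04, 0.2, -0.08, 0, 0.2, -0.04, 0.2, -0.08, 0, 0.2, -0.03, 0.17, -0.08, 0, 0.2, 0, 0, -0.1, 0, 0.2, 0, 0, -0.1, 0, 0.2, 0, 0, -0.1, 0, 0.2, 0, 0, -0.1, 0, 0.2, 0, 0, 0, 0, 0.2, 0, 0, 0, 0]

```text
time_s: 53.25
ee_pos: [416.2, 325.9, 182.4]
ee_rot: [1.994, 2.389, -0.021]
force: [0.0, 0.3, -0.4]
finger_gap: 35.1
```

```bash
python3 -c "
from h import *
pose()"
```

```text
[416.2 325.9 182.4] axis [ 0.014 -0.03  -0.999] yaw x 100.3
```

Call:
servo_tool:
  motion: [0.2, -0.06, 0.1, -0.1, 0.02, 0.2, -0.055, 0.085, -0.1, 0, 0.2, 0, 0, -0.1, 0, 0.2, 0, 0, -0.1, 0, 0.2, 0, 0, -0.1, 0, 0.2, 0, 0, -0.1, 0, 0.2, 0, 0, -0.1, 0, 0.2, 0, 0, -0.08, 0, 0.2, 0, 0, 0, 0, 0.2, 0, 0, 0, 0]

```text
time_s: 54.25
ee_pos: [404.4, 345.9, 98.6]
ee_rot: [1.95, 2.424, -0.017]
force: [0.3, 0.1, -0.3]
finger_gap: 34.7
```

```bash
python3 -c "
from h import *
pose()"
```

```text
[404.4 345.9  98.6] axis [ 0.017 -0.028 -0.999] yaw x 102.3
```

Call:
servo_tool:
  motion: [0.2, 0, -0.01, -0.1, 0, 0.2, 0, 0, -0.1, 0, 0.2, 0, 0, -0.1, 0, 0.2, 0, 0, -0.07, 0, 0.2, 0, 0, 0, 0]

```text
time_s: 54.75
ee_pos: [405.0, 344.8, 58.9]
ee_rot: [1.951, 2.423, -0.015]
force: [0.4, 0.3, 0.1]
finger_gap: 34.6
```

Call:
servo_tool:
  motion: [1, 0, 0, 0, 0, 1, 0, 0, 0, 0, 1, 0, 0, 0, 0, 1, 0, 0, 0, 0, 1, 0, 0, 0, 0]

```text
time_s: 55.25
ee_pos: [412.5, 347.0, 61.4]
ee_rot: [1.947, 2.417, 0.006]
force: [7.8, 1.8, -2.5]
finger_gap: 12.5
```

Call:
servo_tool:
  motion: [1, -0.02, 0, 0.1, 0, 1, -0.03, 0, 0.1, 0, 1, -0.03, 0, 0.1, 0, 1, -0.02, 0, 0.1, 0, 1, 0, 0, 0.1, 0]
  force: 25

```text
time_s: 55.75
ee_pos: [406.0, 346.8, 114.3]
ee_rot: [1.949, 2.413, 0.014]
force: [-0.8, -0.1, -3.6]
finger_gap: 8.9
```

Call:
servo_tool:
  motion: [1, 0, 0, 0.15, 0, 1, 0, 0, 0.15, 0, 1, 0, 0, 0.15, 0, 1, 0, 0, 0.15, 0, 1, 0, 0, 0.15, 0, 1, 0, 0, 0.15, 0, 1, 0, 0, 0.15, 0, 1, 0, 0, 0.15, 0, 1, 0, 0, 0.1, 0, 1, 0, 0, 0, 0]

```text
time_s: 56.75
ee_pos: [403.5, 347.6, 259.3]
ee_rot: [1.944, 2.415, 0.02]
force: [1.0, 0.8, -2.5]
finger_gap: 8.9
```

```bash
python3 -c "
from h import *
pose()"
```

```text
[403.5 347.6 259.3] axis [ 0.04  -0.015 -0.999] yaw x 102.3
```

Call:
servo_tool:
  motion: [1, 0.06, -0.2, 0, 0, 1, 0.06, -0.2, 0, 0, 1, 0.06, -0.25, 0, 0, 1, 0.06, -0.25, 0, 0, 1, 0.06, -0.25, 0, 0, 1, 0.06, -0.25, 0, 0, 1, 0.06, -0.25, 0, 0, 1, 0.06, -0.25, 0, 0, 1, 0.06, -0.25, 0, 0, 1, 0.06, -0.25, 0, 0, 1, 0.06, -0.25, 0, 0, 1, 0, 0, 0, 0]

```text
time_s: 57.95
ee_pos: [463.8, 71.0, 254.3]
ee_rot: [1.942, 2.428, 0.005]
force: [0.9, 0.1, -1.4]
finger_gap: 8.8
```

Call:
servo_tool:
  motion: [1, 0.04, -0.25, 0, -0.01, 1, 0.04, -0.25, 0, -0.01, 1, 0.04, -0.25, 0, -0.01, 1, 0.04, -0.25, 0, -0.01, 1, 0.04, -0.25, 0, -0.01, 1, 0.04, -0.25, 0, -0.01, 1, 0.04, -0.25, 0, -0.01, 1, 0.04, -0.25, 0, -0.01, 1, 0.04, -0.25, 0, -0.01, 1, 0.04, -0.25, 0, -0.01, 1, 0.04, -0.25, 0, 0, 1, 0, 0, 0, 0]

```text
time_s: 59.15
ee_pos: [505.0, -208.3, 249.8]
ee_rot: [2.129, 2.282, -0.001]
force: [0.4, -0.9, -2.4]
finger_gap: 8.9
```

```bash
python3 -c "
from h import *
pose()"
```

```text
[ 505.  -208.3  249.8] axis [ 0.015 -0.015 -1.   ] yaw x 94.0
```

Call:
servo_tool:
  motion: [1, -0.01, -0.2, 0, 0, 1, -0.01, -0.2, 0, 0, 1, -0.01, -0.2, 0, 0, 1, -0.01, -0.2, 0, 0, 1, -0.01, -0.2, 0, 0, 1, 0, -0.2, 0, 0, 1, 0, -0.2, 0, 0, 1, 0, -0.2, 0, 0, 1, 0, -0.1, 0, 0, 1, 0, 0, 0, 0, 1, 0, 0, 0, 0]

```text
time_s: 60.25
ee_pos: [500.9, -382.5, 246.9]
ee_rot: [2.128, 2.294, 0.007]
force: [0.2, -0.1, -1.0]
finger_gap: 8.7
```

Call:
servo_tool:
  motion: [1, 0, 0, -0.12, -0.005, 1, 0, 0, -0.12, -0.005, 1, 0, 0, -0.12, 0, 1, 0, 0, -0.12, 0, 1, 0, 0, -0.12, 0, 1, 0, 0, -0.12, 0, 1, 0, 0, -0.12, 0, 1, 0, 0, 0, 0, 1, 0, 0, 0, 0]

```text
time_s: 61.15
ee_pos: [500.8, -377.4, 153.6]
ee_rot: [2.144, 2.285, 0.008]
force: [-0.6, -0.1, -0.4]
finger_gap: 9.0
```

```bash
python3 -c "
from h import *
pose()"
```

```text
[ 500.8 -377.4  153.6] axis [ 0.009 -0.002 -1.   ] yaw x 93.7
```

Call:
servo_tool:
  motion: [1, -0.025, 0.06, 0, -0.005, 1, 0, 0, -0.1, 0, 1, 0, 0, -0.1, 0, 1, 0, 0, -0.05, 0, 1, 0, 0, 0, 0, 1, 0, 0, 0, 0]

```text
time_s: 61.75
ee_pos: [498.8, -371.4, 127.9]
ee_rot: [2.152, 2.274, 0.008]
force: [0.1, -0.5, -1.9]
finger_gap: 8.8
```

Run:
```python
from h import *
pose()
w=snap('wrist','w12'); cv2.imwrite('pics/c12.png',w[80:360,60:500,::-1])
```

```text
[ 498.8 -371.4  127.9] axis [ 0.011 -0.004 -1.   ] yaw x 93.2
```

View pics/c12.png

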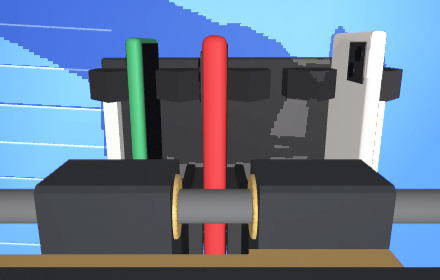

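The red phone (column about 214) is in line with its slot, one pitch left of the gap at about 276. I'll lower it.

Call:
servo_tool:
  motion: [1, 0, 0, -0.1, 0, 1, 0, 0, -0.1, 0, 1, 0, 0, -0.1, 0, 1, 0, 0, -0.08, 0, 1, 0, 0, 0, 0]

```text
time_s: 62.3
ee_pos: [498.6, -371.5, 86.5]
ee_rot: [2.152, 2.273, 0.008]
force: [0.0, 0.9, -2.4]
finger_gap: 8.9
```

Call:
servo_tool:
  motion: [1, 0, 0, -0.08, 0, 1, 0, 0, -0.08, 0, 1, 0, 0, -0.05, 0, 1, 0, 0, 0, 0]

```text
time_s: 62.7
ee_pos: [498.8, -371.6, 63.4]
ee_rot: [2.152, 2.274, 0.008]
force: [-0.2, -0.4, -1.6]
finger_gap: 9.1
```

Call:
servo_tool:
  motion: [1, 0, 0, -0.03, 0, 1, 0, 0, 0, 0]

```text
time_s: 62.9
ee_pos: [498.9, -371.7, 60.3]
ee_rot: [2.152, 2.273, 0.008]
force: [0.1, -0.0, -1.3]
finger_gap: 9.0
```

Call:
servo_tool:
  motion: [1, 0, 0, -0.03, 0]

```text
time_s: 63.0
ee_pos: [499.4, -371.9, 57.8]
ee_rot: [2.151, 2.272, 0.009]
force: [0.2, -0.6, -1.5]
finger_gap: 8.6
```

Call:
servo_tool:
  motion: [1, 0, 0, -0.03, 0]

```text
time_s: 63.1
ee_pos: [499.6, -371.8, 55.0]
ee_rot: [2.151, 2.272, 0.009]
force: [-0.4, 4.3, 6.9]
finger_gap: 8.7
```

Call:
servo_tool:
  motion: [1, 0, 0, -0.03, 0]

```text
time_s: 63.2
ee_pos: [500.1, -371.2, 54.1]
ee_rot: [2.151, 2.273, 0.009]
force: [-6.5, 5.9, 27.8]
finger_gap: 8.7
```

On the floor. Release, rise, and clear the view for a final check.

Call:
servo_tool:
  motion: [0.6, 0, 0, 0, 0, 0.6, 0, 0, 0, 0, 0.4, 0, 0, 0, 0, 0.4, 0, 0, 0, 0]
  force: 20

```text
time_s: 63.6
ee_pos: [501.6, -371.9, 55.8]
ee_rot: [2.148, 2.27, 0.01]
force: [-0.2, -0.0, 0.2]
finger_gap: 23.9
```

Call:
servo_tool:
  motion: [0.4, 0, 0, 0.1, 0, 0.4, 0, 0, 0.15, 0, 0.4, 0, 0, 0.15, 0, 0.4, 0, 0, 0.2, 0, 0.4, 0, 0, 0.2, 0, 0.4, 0, 0, 0.2, 0, 0.4, 0, 0, 0.2, 0, 0.4, 0, 0, 0.2, 0, 0.4, 0, 0, 0.2, 0, 0.4, 0, 0, 0.2, 0, 0.4, 0, 0, 0, 0]

```text
time_s: 64.7
ee_pos: [502.5, -371.8, 257.3]
ee_rot: [2.139, 2.262, 0.012]
force: [1.1, -0.9, 0.4]
finger_gap: 26.2
```

Call:
servo_tool:
  motion: [0.4, -0.1, 0.25, 0, 0, 0.4, -0.1, 0.25, 0, 0, 0.4, -0.05, 0.25, 0, 0, 0.4, 0, 0.25, 0, 0, 0.4, 0, 0.25, 0, 0, 0.4, 0, 0.25, 0, 0, 0.4, 0, 0.25, 0, 0, 0.4, 0, 0.25, 0, 0, 0.4, 0, 0.25, 0, 0, 0.4, 0, 0.25, 0, 0, 0.4, 0, 0.2, 0, 0, 0.4, 0, 0, 0, 0]

```text
time_s: 65.9
ee_pos: [470.4, -90.7, 259.9]
ee_rot: [2.137, 2.258, 0.008]
force: [0.3, -0.2, -0.4]
finger_gap: 26.0
```

Run:
```python
from h import *
pose()
b=snap('scene','s13');a=snap('top','t13')
o=np.zeros((600,800,3),np.uint8)
o[:300,:400]=cv2.resize(a,(400,300),interpolation=3); o[:300,400:]=cv2.resize(b,(400,300),interpolation=3)
o[300:,:300]=cv2.resize(a[175:300,385:510],(300,300),interpolation=2)
o[300:,300:600]=cv2.resize(b[205:330,40:165],(300,300),interpolation=2)
o[300:,600:]=cv2.resize(b[95:220,295:378],(200,300),interpolation=2)
cv2.imwrite('pics/c13.png',o[:,:,::-1])
```

```text
[470.4 -90.7 259.9] axis [ 0.027 -0.019 -0.999] yaw x 93.1
```

View pics/c13.png

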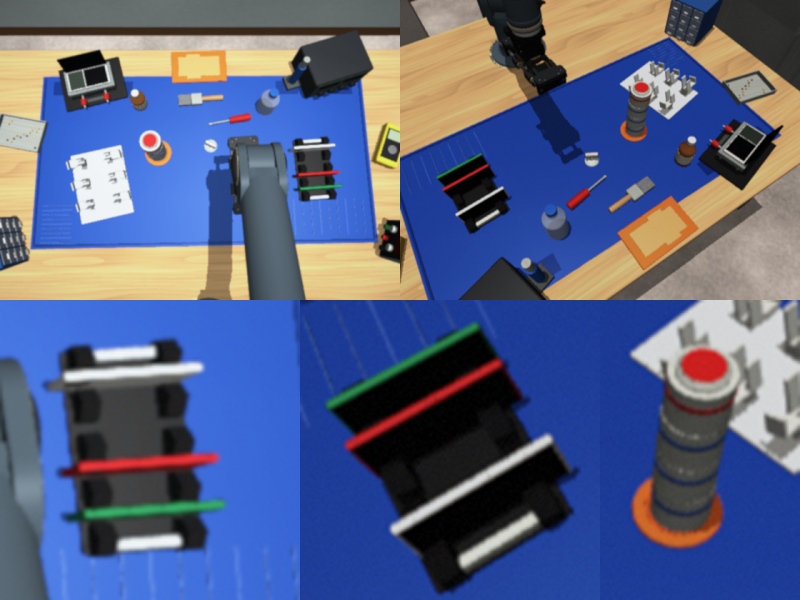

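The final picture shows the holder empty. Red, green and white stand in the rack, the tower is straight with the red tub on top, and the bystanders haven't moved. I'm handing in.

```bash
python3 -c "
from h import *
print(robot.job_done(), readout.get_state()['time_s'])"
```

```text
the job is handed in; nothing more can be done
the job is handed in; nothing more can be done
```

The job is handed in at about 66 s. All four tubs are in one tower on the pad with the red-banded tub on top. Both phones that were in the holder, red and green, now stand in rack slots; there was no yellow phone.

**Last checks:** the final pictures show the tower straight and the holder empty. The phones are upright beside the untouched white phone, and the puller, screwdriver, brush and bottles look unmoved. I measured the third tub within about 1 mm of the pad centre, but checked the red tub only by eye. The green phone sits about 4 mm off the middle of its slot and lies within about 0.5 degrees of the white phone's line. The red phone I judged from its release pose and the picture.

**What went wrong:** on the first tub the arm drifted during a fast descent and pushed the tub about 12 mm. I re-measured, re-centred the gripper and moved more slowly after that. Pressing each phone onto the slot floor gave wrist readings of about 33 N for green and 28 N for red, well under the 120 N wrist limit. The red tub had not been knocked when I picked it up.

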